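# Load the glassware drying bay and set its gate ajar

## Robot

A 7-joint arm with a two-finger parallel gripper is mounted at the origin on the work surface. World frame = base frame: x ahead of the robot, y to its left, z up, the work surface at z = 0. Lengths are in m, angles in rad, forces in N, time in s.
With the tool pointing down it reaches from about 0.4 to 0.75 m from the base axis. Payload 19.5 kg.
Tool frame: the origin (TCP) lies at the very end of the fingers, on their centre line; the grasp point (between the pads) lies 19 mm behind it; z points along the fingers, y is the direction in which the jaws open and shut (so a half turn about z gives the same grasp; the last joint's range is limited). The gripper opens to 85 mm and grips with 20 to 120 N. Pads are 22 mm wide; open, the fingers measure 114 mm over their backs; the gripper's body (76 mm by 85 mm) begins 54 mm behind the grasp point. The pads swing forward as they close: fully open they stand 13 mm farther back than shut.
Start: joints at [1.244, 0.707, -0.028, 1.485, 0.022, 0.951, -0.075], TCP at [0.162, -0.552, 0.231] pointing down, gripper open.
Joint ranges: [-2.71, 2.71], [-0.32, 2.16], [-1.57, 1.52], [0, 2.45], [-1.46, 4.6], [0, 2.02], [-2.83, 2.83]. Speed limits (rad/s): [1.89, 1.89, 2.57, 2.57, 3.01, 3.01, 3.01].

## Interface

Orientations are given as a rotation vector (axis times angle).
In Python, from station import status, read_camera, camera_model, job, spot_in, pinpoint gives the robot as it stands.
- The arm moves only by the tool jog_arm, never from a script. Its argument "rows" is a list of rows, each an object of numbers: "fingers": the finger opening in mm, from 0 to 85.4; "tx", "ty", "tz": the shift along the tool's x, y, z in mm; "spin": the turn about the tool's z in degrees. A call has 1 to 20 rows; each row is the pose to reach, as a shift and turn from the pose commanded when the call began, along the tool's axes at that moment; what a row does not reach only later rows make up. A row lasts 1/12 s, in which the tool goes at most 41.7 mm and 7.16 degrees, less where a joint would pass 70% of its speed; a pose out of reach is approached as far as the arm can. A call with a gripper value outside its range is refused whole. The fingers move at their own pace and stop on an object; "force" is the grip in N (left out, the last holds). Time passes only in rows, so rows that repeat a pose let the fingers close. It gives the time, the measured TCP pose, the force and the opening at its end, in the units of the state.
- status.state(): the state, without advancing time (a new reading comes with each control period).
- read_camera(name): name is "scene" or "side" or "wrist"; returns the picture (400x640x3 uint8, red, green, blue); there is no depth.
- camera_model(name): a dict with "camera_matrix" (3x3 intrinsics, pixels), "camera_from_world" (4x4, takes a point from world to camera coordinates). Camera axes: x right, y down, z forward; pixel columns grow to the right and rows downward; lengths in m; the calibration is good to about 2 mm. The wrist camera is an equidistant fisheye: a pixel r from the principal point sees the ray r / f radians off the axis. A picture is of the moment at which its call begins: read the wrist's pose just before it. camera_model takes no time and is no camera call; for the wrist camera it gives the pose at the moment of the call.
- job.finish_job(): hands the job in, once; it reports no verdict.
Trained networks look in the newest picture that a camera, given by its name, has taken for a name from the list of things; names that differ only in an ending like _2 or _b are one class to them, and where a whole thing is asked for, a point or a joint stands for the part that bears it (a point fixed in the world has none). Each returns a list of dicts, best first, with "score" (0 to 1); they miss things now and then, are a little off and sometimes report something else, mostly with a low value. They report only what shows in the picture. A call takes as long as a camera call. They do not tell look-alikes from the thing itself.
- spot_in(camera, name): "position" ([x, y, z] in m, in world coordinates, good to about 4 mm: the middle of the surface that is visible of it).
- pinpoint(camera, name): "position" ([x, y, z] in m, in world coordinates, good to about 4 mm: a listed point, or the origin of a listed thing).
The state is a dict: "time_s": time; "joint_positions": joint angles; "qvel": joint speeds; "joint_efforts": joint torques, N m; "eef_pos": TCP position; "eef_rot": TCP orientation; "force": force on the tool from outside, world axes, zero at the start; "moment": the same for the moment, N m; "gripper_width": finger opening in m.
Only numpy, scipy, OpenCV 4.12 (cv2) and the standard library are available. Lean on these libraries where they do the work, as an engineer would, in place of code of your own. Each camera call takes 0.05 s, during which the arm holds its last target. There are 200 camera calls.

## Task

Dry the rinsed sample cups: first move every cup, still mouth-down, from the rubber mat into the drying bay and stand them on its floor between the fans and the two bar saddles, no cup touching another; then lay the retaining bar level in both saddles, across the bay between the cups and the gate. Last, bring the wide-open end gate in and fix it ajar by dropping the middle one of the stay arm's three holes fully down over the peg. Leave the wash bottle, the sample tin and the tub lid where they are.

Things in the scene. Friction and masses are not known exactly. Their poses are not given: they have to be found in the camera images.
- bay: Open-topped drying bay, fixed: steel tray 250 (x) x 325 (y) mm; origin under its middle at bench level, z up, robot side is -x. Clear guards with aluminium edge stand along both long sides at x = -110 and +110 mm (inner faces at 106), 62 mm high. White fan housing, 78 mm high, across the +y end; the end gate closes the -y end, in the plane y = -155 mm between two posts 66 mm high.
- bay_floor (a point): Tray floor, 12 mm above the bench, in the middle of the cups' place (bay x = 0, y = +45 mm); axes as the bay. The cups' place reaches from the fan face (bay y = +130 mm; the housing is 28 mm thick behind it) to the bar, and a cup clears the bar when its middle is at bay y = -30 mm or more.
- saddle_front (a point): Floor of the bar saddle on the robot-side guard (bay x = -110, y = -70 mm), 62 mm above the bench; axes as the bay. The saddle is a U open upwards, 28 mm wide between its prongs (along bay y), prongs 16 mm high, 14 mm long (along bay x).
- saddle_back (a point): The same on the far guard (bay x = +110, y = -70 mm).
- bar: Retaining bar, loose: flat aluminium strip 260 (its x) x 20 (y) x 8 (z) mm with a black grip block on its middle, 36 (x) x 14 (y) mm, reaching from 8 to 46 mm above the bar's underside; origin under its middle, z up; about 150 g. It starts flat on the bench, grip up. Laid in place it lies along the bay's x, underside on both saddle floors, ends past both saddles.
- cup1: White plastic sample cup standing mouth-down, 70 mm tall: 40 mm across at the top (its base), widening to 52 mm at the rim below; about 30 g; origin at the middle of the rim plane, on which it stands, z up. May be absent (None).
- cup2: White plastic sample cup standing mouth-down, 70 mm tall: 40 mm across at the top (its base), widening to 52 mm at the rim below; about 30 g; origin at the middle of the rim plane, on which it stands, z up. May be absent (None).
- cup3: White plastic sample cup standing mouth-down, 70 mm tall: 40 mm across at the top (its base), widening to 52 mm at the rim below; about 30 g; origin at the middle of the rim plane, on which it stands, z up. May be absent (None).
- cup4: White plastic sample cup standing mouth-down, 70 mm tall: 40 mm across at the top (its base), widening to 52 mm at the rim below; about 30 g; origin at the middle of the rim plane, on which it stands, z up. May be absent (None).
- cup5: White plastic sample cup standing mouth-down, 70 mm tall: 40 mm across at the top (its base), widening to 52 mm at the rim below; about 30 g; origin at the middle of the rim plane, on which it stands, z up. May be absent (None).
- mat: Black rubber draining mat, fixed, 180 x 180 x 4 mm, on which the cups start like the five of a die, about 85 mm apart; origin under its middle.
- gate (a joint): Opening of the end gate in rad: 0 closed, grows as its free end swings outwards (to bay -y), up to 1.7. The gate is 62 mm high and 210 mm long, turns about a vertical axis with slight friction and stays where it is left. On the middle hole it stands at about 0.70.
- gate_hinge (a point): Vertical hinge axis of the gate, at the far post (bay x = +110, y = -155 mm), 70 mm above the bench; axes as the bay. At gate angle g the gate points along (-cos g, -sin g) in the bay's x, y.
- peg_foot (a point): Foot of the fixed upright steel peg, 8 mm thick with a tapered tip, 16 mm tall, standing beside the robot-side post at bay x = -132, y = -155 mm; this point is 70 mm above the bench, level with the underside of the stay when that lies flat.
- stay (a joint): Lift of the stay arm in rad: 0 lying level, positive with its knob end raised (up to 0.9); it falls back to 0 by its own weight when let go.
- stay_pivot (a point): Pivot of the stay arm on top of the gate, 170 mm from the gate's hinge axis, at the underside of the stay, 70 mm above the bench. x runs along the stay towards its knob, z is up when it lies level. The stay swings freely sideways and also lifts about it. It is a steel strip 26 x 5 mm, about 260 mm long, 130 g, with three 13 mm holes.
- stay_hole1 (a point): Centre of the stay's first hole, nearest the pivot, 113.6 mm from it, at the strip's underside (axes as stay_pivot).
- stay_hole2 (a point): Centre of the stay's middle hole, 156.4 mm from the pivot, at the strip's underside.
- stay_hole3 (a point): Centre of the stay's third hole, 200.7 mm from the pivot, at the strip's underside.
- stay_knob (a point): Middle of the stay's upright round black knob, 18 mm thick, 40 mm tall, standing on the strip 235 mm from the pivot; this point is 20 mm above the strip's upper face and 20 mm below the knob's top. Moving the knob moves stay and gate together.
- wash_bottle: Bystander: white capped bottle, 60 mm across, 150 mm tall; origin under it.
- sample_tin: Bystander: closed steel tin with white lid, 72 mm across, 85 mm tall; origin under it.
- tub_lid: Bystander: flat white round lid, 90 mm across, 7 mm thick; origin under it.
Things that resemble listed ones, but are neither listed nor needed, are in the scene too. Leave any yellow look-alike of the cup3 alone. What is shaped like the cup2 but turquoise is not meant.

How it is judged:
By the outcome, as a careful person would: the job done as asked, in the order asked, and still so for the second after the job is handed in, with the robot touching nothing.
Of cup1, cup2, cup3, cup4, cup5 only 3 to 5 are there at a start; the rules pass over those that are not, and their reading is None.
At some moment in a run one of cup1, cup2, cup3, cup4, cup5, bar may be knocked a few centimetres aside while the robot is not near it.
It also fails if it takes over 210 s, if anything falls off the work surface, if the arm or the gripper's body presses on something with over 40 N, if the wrist force passes 120 N, or if a joint passes its speed limit or range.

## Working session

There is one attempt and no reset: what is moved stays moved. The work goes in short steps, Python scripts to look and compute and a tool call to move; the robot and the scene stay as the last step left them, time stands still between calls to the robot, and variables do not carry over. Pictures are saved under pics/ and viewed, about 12 in all and at most 16, crops included, and the job is handed in when it is done.

Besides the shell and the picture viewer there is one more tool, called after "Request:" by a JSON object that holds its "method" and its "body", one argument or row to a line. jog_arm: Moves the arm, as the interface text tells. Its arguments: {"type":"object","properties":{"rows":{"type":"array"},"force":{"type":"number"}},"required":["rows"]}

```bash
mkdir -p pics; ls
python3 - <<'E'
from station import status, read_camera, camera_model, spot_in, pinpoint
import cv2,numpy as np
s=status.state();print({k:np.round(v,3).tolist() for k,v in s.items()})
for c in ("scene","side"):
    im=read_camera(c);cv2.imwrite(f"pics/{c}0.png",im[:,:,::-1])
    m=camera_model(c);print(c,np.round(m["camera_from_world"],3).tolist(),np.round(m["camera_matrix"],1).tolist())
    for n in ("cup1","bar","mat","bay","bay_floor","saddle_front","saddle_back","gate_hinge","peg_foot","stay_pivot","stay_hole2","stay_knob","wash_bottle","sample_tin","tub_lid"):
        print(c,n,[(np.round(d["position"],3).tolist(),round(d["score"],2)) for d in pinpoint(c,n)][:8])
E
```

```text
pics
{'time_s': 0.0, 'joint_positions': [1.244, 0.707, -0.028, 1.485, 0.022, 0.951, -0.075], 'qvel': [-0.002, 0.0, 0.0, 0.001, -0.001, 0.001, 0.0], 'joint_efforts': [0.001, -88.321, 1.235, -23.617, 0.017, 0.007, -0.0], 'eef_pos': [0.161, -0.552, 0.231], 'eef_rot': [-3.109, -0.446, 0.0], 'force': [-0.647, 0.014, 0.427], 'moment': [-0.025, 0.012, -0.026], 'gripper_width': 0.085}
scene [[0.376, 0.926, -0.023, -0.258], [0.564, -0.249, -0.787, -0.221], [-0.735, 0.283, -0.616, 1.559], [0.0, 0.0, 0.0, 1.0]] [[414.6, 0.0, 318.5], [0.0, 414.6, 196.6], [0.0, 0.0, 1.0]]
scene cup1 [([0.673, 0.371, -0.005], 0.87), ([0.36, 0.41, 0.002], 0.83), ([0.577, 0.277, 0.004], 0.62), ([0.575, 0.391, 0.003], 0.58)]
scene bar [([0.543, 0.177, -0.005], 0.61)]
scene mat [([0.515, 0.337, -0.003], 0.63)]
scene bay [([0.653, -0.096, 0.003], 0.85), ([0.736, 0.215, 0.0], 0.53)]
scene bay_floor [([0.648, -0.054, 0.013], 0.9), ([0.515, -0.41, 0.066], 0.63), ([0.759, -0.174, 0.06], 0.53)]
scene saddle_front [([0.541, -0.164, 0.058], 0.83), ([0.462, 0.407, 0.008], 0.68), ([0.758, -0.172, 0.061], 0.64)]
scene saddle_bac
[... 974 characters left out ...]
.93)]
side bay [([0.652, -0.094, -0.001], 0.92)]
side bay_floor [([0.647, -0.05, 0.015], 0.74)]
side saddle_front [([0.739, 0.218, 0.001], 0.75), ([0.537, -0.165, 0.066], 0.57)]
side saddle_back [([0.757, -0.17, 0.068], 0.74)]
side gate_hinge [([0.753, -0.255, 0.068], 0.73)]
side peg_foot [([0.608, -0.413, 0.069], 0.31)]
side stay_pivot [([0.717, -0.422, 0.071], 0.8)]
side stay_hole2 [([0.514, -0.412, 0.071], 0.82), ([0.56, -0.412, 0.067], 0.63)]
side stay_knob [([0.48, -0.408, 0.093], 0.8)]
side wash_bottle [([0.737, 0.218, 0.002], 0.65), ([0.411, 0.061, 0.004], 0.64)]
side sample_tin [([0.416, 0.067, 0.001], 0.91)]
side tub_lid [([0.395, -0.06, 0.001], 0.59), ([0.467, 0.407, 0.001], 0.22)]
```

View pics/scene0.png

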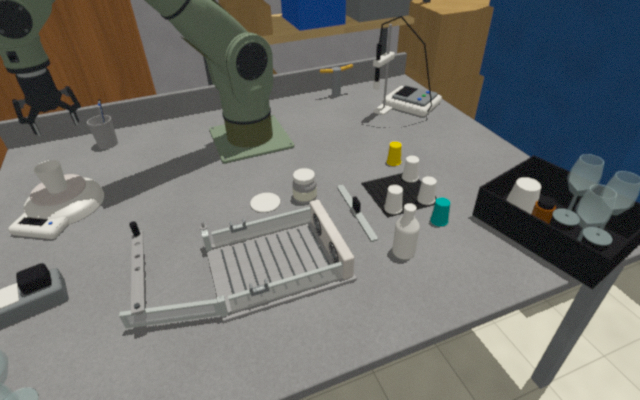

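View pics/side0.png

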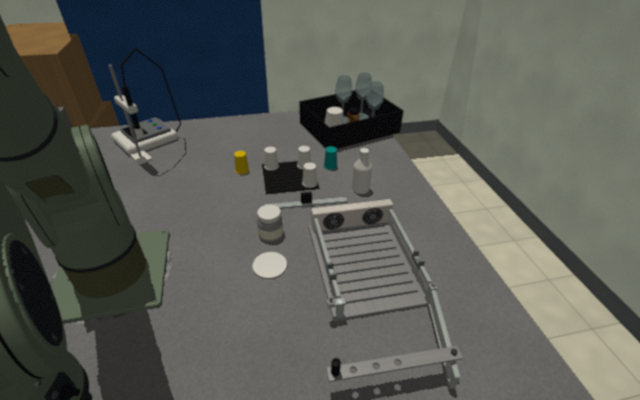

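Scene view: white cups at about px (395,200), (428,188), (411,168). The look-alikes are a yellow cup (395,153), a turquoise cup (441,212), and more cups in the black crate (525,192) and on the left (50,177). Bay about (275,260), bar (357,213), gate/stay (138,265), knob (135,230). I'll check the choice in one crop.

```bash
cat > h.py <<'E'
import numpy as np, cv2
from scipy.spatial.transform import Rotation as R
from station import status, read_camera, camera_model, spot_in, pinpoint
def go(*goals):
    """goals: (x,y,z m, jaw angle deg in world). prints tool shifts from the present pose"""
    s=status.state(); p=np.array(s["eef_pos"]); r=R.from_rotvec(s["eef_rot"]); M=r.as_matrix()
    yaw=np.degrees(np.arctan2(M[1,1],M[0,1]))
    print("t",round(s["time_s"],2),"tcp",p.round(4),"jaw",round(yaw,1),"q7",round(s["joint_positions"][6],2),"w",round(s["gripper_width"],4),"F",np.round(s["force"],1))
    for g in goals:
        sp=(yaw-g[3]+90)%180-90
        print(g,"-> t",(1000*M.T@(np.array(g[:3])-p)).round(1),"spin",round(sp,1))
def see(c,names,pin=True,rd=True):
    if rd: read_camera(c)
    return {n:[(np.round(d["position"],4).tolist(),round(d["score"],2)) for d in (pinpoint if pin else spot_in)(c,n)] for n in names}
def proj(c,P):
    m=camera_model(c);T=np.array(m["camera_from_world"]);K=np.array(m["camera_matrix"])
    q=T[:3,:3]@np.array(P)+T[:3,3]
    if c=="wrist":
        th=np.arctan2(np.hypot(q[0],q[1]),q[2]);a=np.arctan2(q[1],q[0])
        return np.array([K[0,2]+K[0,0]*th*np.cos(a),K[1,2]+K[1,1]*th*np.sin(a)])
    return (K@q)[:2]/q[2]
def ray(c,uv,z):
    """world point at height z seen at pixel uv"""
    m=camera_model(c);T=np.array(m["camera_from_world"]);K=np.array(m["camera_matrix"])
    d=np.array([(uv[0]-K[0,2])/K[0,0],(uv[1]-K[1,2])/K[1,1],1.])
    if c=="wrist":
        t=np.hypot(d[0],d[1]); d=np.array([d[0]/t*np.sin(t),d[1]/t*np.sin(t),np.cos(t)])
    o=-T[:3,:3].T@T[:3,3]; w=T[:3,:3].T@d
    return o+w*(z-o[2])/w[2]
E
python3 - <<'E'
from h import *
im=cv2.imread("pics/scene0.png")
cv2.imwrite("pics/crop0.png",cv2.resize(im[130:270,310:470],None,fx=4.5,fy=4.2,interpolation=cv2.INTER_CUBIC))
# bay fit
L=np.array([[0,0,0],[0,45,12],[-110,-70,62],[110,-70,62],[110,-155,70]])/1000
W=np.array([[.6525,-.095,0],[.6475,-.052,.014],[.539,-.1645,.062],[.7565,-.1725,.063],[.7535,-.2545,.07]])
a=L[:,:2]-L[:,:2].mean(0);b=W[:,:2]-W[:,:2].mean(0)
th=np.arctan2((a[:,0]*b[:,1]-a[:,1]*b[:,0]).sum(),(a*b).sum());c,s_=np.cos(th),np.sin(th)
Q=np.array([[c,-s_],[s_,c]]);t=W[:,:2].mean(0)-Q@L[:,:2].mean(0)
print("th",np.degrees(th),"t",t,"res mm",((L[:,:2]@Q.T+t-W[:,:2])*1000).round(1).tolist())
go((.5775,.2785,.23,90),(.5,-.2,.23,90))
E
```

```text
th -1.74940677949006 t [ 0.64933666 -0.09705169] res mm [[-3.2, -2.1], [3.2, -0.1], [-1.7, 0.8], [0.6, 2.1], [1.1, -0.8]]
t 1.6 tcp [ 0.1615 -0.5518  0.2313] jaw -73.7 q7 -0.08 w 0.0851 F [-0.2  0.1  0.4]
(0.5775, 0.2785, 0.23, 90) -> t [ 632.5 -680.     1.3] spin 16.3
(0.5, -0.2, 0.23, 90) -> t [ 423.7 -242.5    1.3] spin 16.3
```

View pics/crop0.png

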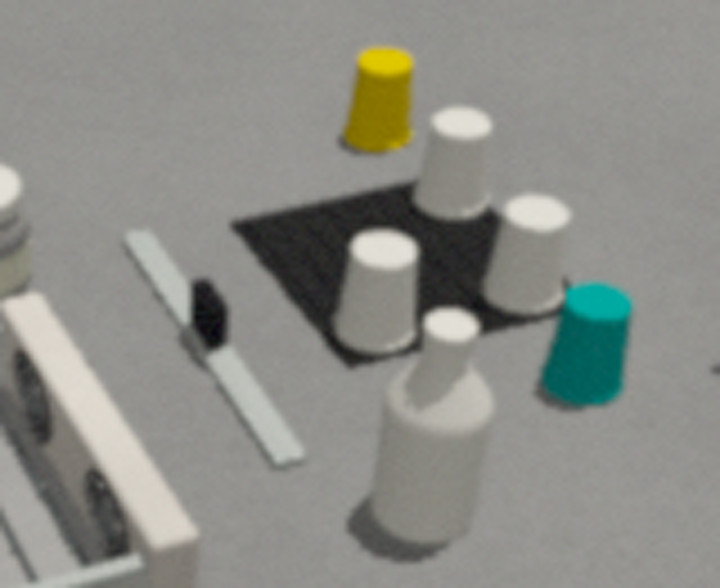

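The crop shows three white cups on the mat, at crop px (378,290), (528,255) and (455,160). The yellow and turquoise ones stand off it. Moving over.

Request:
{"method": "jog_arm", "body": {
  "rows": [
    {"tx":424,"ty":-242,"spin":16,"fingers":80},
    {"tx":424,"ty":-242,"spin":16},
    {"tx":424,"ty":-242,"spin":16},
    {"tx":424,"ty":-242,"spin":16},
    {"tx":424,"ty":-242,"spin":16},
    {"tx":424,"ty":-242,"spin":16},
    {"tx":424,"ty":-242,"spin":16},
    {"tx":424,"ty":-242,"spin":16},
    {"tx":424,"ty":-242,"spin":16},
    {"tx":424,"ty":-242,"spin":16},
    {"tx":424,"ty":-242,"spin":16},
    {"tx":632,"ty":-680,"spin":16},
    {"tx":632,"ty":-680,"spin":16},
    {"tx":632,"ty":-680,"spin":16},
    {"tx":632,"ty":-680,"spin":16},
    {"tx":632,"ty":-680,"spin":16},
    {"tx":632,"ty":-680,"spin":16},
    {"tx":632,"ty":-680,"spin":16},
    {"tx":632,"ty":-680,"spin":16},
    {"tx":632,"ty":-680,"spin":16}
  ]
}}

```text
schema error: expected keys fingers, tx, ty, tz, spin
```

Run:
```python
from h import *
go((.5775,.2785,.23,90))
print(see("side",["cup1"]))
```

```text
t 1.6 tcp [ 0.1615 -0.5518  0.2313] jaw -73.7 q7 -0.08 w 0.0851 F [-0.2  0.1  0.4]
(0.5775, 0.2785, 0.23, 90) -> t [ 632.5 -680.     1.3] spin 16.3
{'cup1': [([0.4623, 0.4073, 0.005], 0.69), ([0.6733, 0.3723, -0.0011], 0.68), ([0.575, 0.2807, 0.0019], 0.59), ([0.6539, -0.0924, 0.0031], 0.55), ([0.3596, 0.4058, -0.0001], 0.54), ([0.5804, 0.3913, 0.0026], 0.52), ([0.7591, -0.1709, 0.0641], 0.43)]}
```

Request:
{"method": "jog_arm", "body": {
  "rows": [
    {"tx":424,"ty":-242,"tz":0,"spin":16,"fingers":80},
    {"tx":424,"ty":-242,"tz":0,"spin":16,"fingers":80},
    {"tx":424,"ty":-242,"tz":0,"spin":16,"fingers":80},
    {"tx":424,"ty":-242,"tz":0,"spin":16,"fingers":80},
    {"tx":424,"ty":-242,"tz":0,"spin":16,"fingers":80},
    {"tx":424,"ty":-242,"tz":0,"spin":16,"fingers":80},
    {"tx":424,"ty":-242,"tz":0,"spin":16,"fingers":80},
    {"tx":424,"ty":-242,"tz":0,"spin":16,"fingers":80},
    {"tx":424,"ty":-242,"tz":0,"spin":16,"fingers":80},
    {"tx":424,"ty":-242,"tz":0,"spin":16,"fingers":80},
    {"tx":424,"ty":-242,"tz":0,"spin":16,"fingers":80},
    {"tx":632,"ty":-680,"tz":0,"spin":16,"fingers":80},
    {"tx":632,"ty":-680,"tz":0,"spin":16,"fingers":80},
    {"tx":632,"ty":-680,"tz":0,"spin":16,"fingers":80},
    {"tx":632,"ty":-680,"tz":0,"spin":16,"fingers":80},
    {"tx":632,"ty":-680,"tz":0,"spin":16,"fingers":80},
    {"tx":632,"ty":-680,"tz":0,"spin":16,"fingers":80},
    {"tx":632,"ty":-680,"tz":0,"spin":16,"fingers":80},
    {"tx":632,"ty":-680,"tz":0,"spin":16,"fingers":80},
    {"tx":632,"ty":-680,"tz":0,"spin":16,"fingers":80}
  ]
}}

```text
time_s: 3.37
eef_pos: [0.5513, 0.1484, 0.2315]
eef_rot: [-3.141, -0.009, -0.0]
force: [1.2, -0.8, -0.3]
gripper_width: 0.0797
```

Run:
```python
from h import *
go((.577,.279,.23,90))
im=read_camera("wrist");cv2.imwrite("pics/w1.png",im[:,:,::-1])
print(see("wrist",["cup1","bar"],rd=False))
print([proj("wrist",p).round() for p in [(.577,.279,.074),(.578,.390,.074),(.462,.4073,.074)]])
```

```text
t 3.37 tcp [0.5513 0.1484 0.2315] jaw -89.7 q7 -1.73 w 0.0797 F [ 1.2 -0.8 -0.3]
(0.577, 0.279, 0.23, 90) -> t [  26.4 -130.4    1.5] spin 0.3
{'cup1': [([0.6773, 0.3728, -0.002], 0.92), ([0.5752, 0.2779, 0.0002], 0.82), ([0.3564, 0.4072, -0.0001], 0.73), ([0.4585, 0.4071, 0.0027], 0.69), ([0.5798, 0.3923, 0.0003], 0.66)], 'bar': [([0.5416, 0.173, -0.0033], 0.85)]}
[array([197., 157.]), array([114., 160.]), array([121., 249.])]
```

Request:
{"method": "jog_arm", "body": {
  "force": 25,
  "rows": [
    {"tx":25,"ty":-131,"tz":0,"spin":0,"fingers":80},
    {"tx":25,"ty":-131,"tz":0,"spin":0,"fingers":80},
    {"tx":25,"ty":-131,"tz":0,"spin":0,"fingers":80},
    {"tx":25,"ty":-131,"tz":0,"spin":0,"fingers":80},
    {"tx":25,"ty":-131,"tz":40,"spin":0,"fingers":80},
    {"tx":25,"ty":-131,"tz":80,"spin":0,"fingers":80},
    {"tx":25,"ty":-131,"tz":120,"spin":0,"fingers":80},
    {"tx":25,"ty":-131,"tz":150,"spin":0,"fingers":80},
    {"tx":25,"ty":-131,"tz":175,"spin":0,"fingers":80},
    {"tx":25,"ty":-131,"tz":196,"spin":0,"fingers":80},
    {"tx":25,"ty":-131,"tz":196,"spin":0,"fingers":80},
    {"tx":25,"ty":-131,"tz":196,"spin":0,"fingers":30},
    {"tx":25,"ty":-131,"tz":196,"spin":0,"fingers":30},
    {"tx":25,"ty":-131,"tz":196,"spin":0,"fingers":30},
    {"tx":25,"ty":-131,"tz":196,"spin":0,"fingers":30},
    {"tx":25,"ty":-131,"tz":196,"spin":0,"fingers":30},
    {"tx":25,"ty":-131,"tz":196,"spin":0,"fingers":30},
    {"tx":25,"ty":-131,"tz":196,"spin":0,"fingers":30}
  ]
}}

```text
time_s: 5.02
eef_pos: [0.5764, 0.2774, 0.0373]
eef_rot: [-3.141, -0.008, -0.004]
force: [-2.3, -1.1, 10.2]
gripper_width: 0.0426
```

```bash
cat >> h.py <<'E'
TH=np.radians(-1.75);BT=np.array([.6493,-.0968])
def bay(x,y):
    c,s=np.cos(TH),np.sin(TH);return BT+np.array([c*x-s*y,s*x+c*y])/1000
E
python3 - <<'E'
from h import *
for c in [(62,30),(0,80),(-62,30)]:
    p=bay(*c); print(p.round(4)); go((*p,.15,88.2),(*p,.044,88.2))
E
```

```text
[ 0.7122 -0.0687]
t 5.02 tcp [0.5764 0.2774 0.0373] jaw -89.7 q7 -1.88 w 0.0426 F [-2.3 -1.1 10.2]
(np.float64(0.7121872380281709), np.float64(-0.06870738009390762), 0.15, 88.2) -> t [ 134.1  346.7 -112.7] spin 2.1
(np.float64(0.7121872380281709), np.float64(-0.06870738009390762), 0.044, 88.2) -> t [133.9 346.8  -6.7] spin 2.1
[ 0.6517 -0.0168]
t 5.02 tcp [0.5764 0.2774 0.0373] jaw -89.7 q7 -1.88 w 0.0426 F [-2.3 -1.1 10.2]
(np.float64(0.6517430810567858), np.float64(-0.01683731273306298), 0.15, 88.2) -> t [  74.   294.5 -112.8] spin 2.1
(np.float64(0.6517430810567858), np.float64(-0.01683731273306298), 0.044, 88.2) -> t [ 73.7 294.6  -6.8] spin 2.1
[ 0.5882 -0.0649]
t 5.02 tcp [0.5764 0.2774 0.0373] jaw -89.7 q7 -1.88 w 0.0426 F [-2.3 -1.1 10.2]
(np.float64(0.5882450727644185), np.float64(-0.0649206044558896), 0.15, 88.2) -> t [  10.2  342.3 -113. ] spin 2.1
(np.float64(0.5882450727644185), np.float64(-0.0649206044558896), 0.044, 88.2) -> t [ 10.  342.4  -7. ] spin 2.1
```

Request:
{"method": "jog_arm", "body": {
  "rows": [
    {"tx":0,"ty":0,"tz":-35,"spin":0,"fingers":30},
    {"tx":0,"ty":0,"tz":-75,"spin":0,"fingers":30},
    {"tx":0,"ty":0,"tz":-115,"spin":0,"fingers":30},
    {"tx":134,"ty":347,"tz":-115,"spin":2,"fingers":30},
    {"tx":134,"ty":347,"tz":-115,"spin":2,"fingers":30},
    {"tx":134,"ty":347,"tz":-115,"spin":2,"fingers":30},
    {"tx":134,"ty":347,"tz":-115,"spin":2,"fingers":30},
    {"tx":134,"ty":347,"tz":-115,"spin":2,"fingers":30},
    {"tx":134,"ty":347,"tz":-115,"spin":2,"fingers":30},
    {"tx":134,"ty":347,"tz":-115,"spin":2,"fingers":30},
    {"tx":134,"ty":347,"tz":-115,"spin":2,"fingers":30},
    {"tx":134,"ty":347,"tz":-115,"spin":2,"fingers":30},
    {"tx":134,"ty":347,"tz":-115,"spin":2,"fingers":30},
    {"tx":134,"ty":347,"tz":-115,"spin":2,"fingers":30},
    {"tx":134,"ty":347,"tz":-75,"spin":2,"fingers":30},
    {"tx":134,"ty":347,"tz":-45,"spin":2,"fingers":30}
  ]
}}

```text
time_s: 6.35
eef_pos: [0.7119, -0.0678, 0.0806]
eef_rot: [-3.141, 0.045, -0.004]
force: [-0.5, 0.9, -1.8]
gripper_width: 0.0432
```

Run:
```python
from h import *
p=bay(62,30);go((*p,.047,88.2))
print(see("scene",["cup1","bay_floor"]),see("side",["cup1","bar"]))
```

```text
t 6.35 tcp [ 0.7119 -0.0678  0.0806] jaw -91.6 q7 -1.45 w 0.0432 F [-0.5  0.9 -1.8]
(np.float64(0.7121872380281709), np.float64(-0.06870738009390762), 0.047, 88.2) -> t [ 0.2  0.9 33.6] spin 0.2
{'cup1': [([0.7112, -0.0683, 0.0489], 0.97), ([0.461, 0.4055, 0.0059], 0.92), ([0.3604, 0.4075, 0.0016], 0.9), ([0.5749, 0.3902, 0.0026], 0.82), ([0.6553, -0.0947, 0.0027], 0.71), ([0.6744, 0.3729, -0.0039], 0.64)], 'bay_floor': [([0.6038, -0.4121, 0.0709], 0.45)]} {'cup1': [([0.7104, -0.0661, 0.0442], 0.83), ([0.5801, 0.3915, 0.006], 0.71), ([0.4628, 0.4065, 0.0013], 0.66), ([0.6738, 0.3747, 0.0005], 0.64), ([0.7148, -0.4201, 0.0748], 0.62), ([0.3583, 0.4088, -0.0009], 0.54)], 'bar': [([0.5425, 0.1733, 0.0011], 0.92)]}
```

Lower, release, and go back to cup B at (.578,.391).

Request:
{"method": "jog_arm", "body": {
  "rows": [
    {"tx":0,"ty":1,"tz":15,"spin":0,"fingers":30},
    {"tx":0,"ty":1,"tz":27,"spin":0,"fingers":30},
    {"tx":0,"ty":1,"tz":34,"spin":0,"fingers":30},
    {"tx":0,"ty":1,"tz":35,"spin":0,"fingers":30},
    {"tx":0,"ty":1,"tz":35,"spin":0,"fingers":65},
    {"tx":0,"ty":1,"tz":35,"spin":0,"fingers":65},
    {"tx":0,"ty":1,"tz":35,"spin":0,"fingers":65},
    {"tx":0,"ty":1,"tz":35,"spin":0,"fingers":65},
    {"tx":0,"ty":1,"tz":10,"spin":0,"fingers":65},
    {"tx":0,"ty":1,"tz":-30,"spin":0,"fingers":65},
    {"tx":0,"ty":1,"tz":-70,"spin":0,"fingers":65},
    {"tx":0,"ty":1,"tz":-95,"spin":0,"fingers":65}
  ]
}}

```text
time_s: 7.65
eef_pos: [0.7122, -0.0701, 0.1797]
eef_rot: [3.141, -0.046, 0.006]
force: [0.2, 0.5, 1.0]
gripper_width: 0.0649
```

Run:
```python
from h import *
print(see("side",["cup1"]))
go((.578,.391,.175,90),(.578,.391,.036,90))
```

```text
{'cup1': [([0.7136, -0.0661, 0.0089], 0.95), ([0.3593, 0.4035, 0.001], 0.73), ([0.4634, 0.4061, 0.0041], 0.71), ([0.6739, 0.3739, 0.0025], 0.65), ([0.5791, 0.3916, 0.0043], 0.53)]}
t 7.75 tcp [ 0.7132 -0.0702  0.1805] jaw -91.7 q7 -1.46 w 0.0655 F [ 0.3 -0.1 -0.7]
(0.578, 0.391, 0.175, 90) -> t [-148.7 -457.1    4.2] spin -1.7
(0.578, 0.391, 0.036, 90) -> t [-149.7 -457.1  143.2] spin -1.7
```

Request:
{"method": "jog_arm", "body": {
  "rows": [
    {"tx":-149,"ty":-457,"tz":0,"spin":-2,"fingers":80},
    {"tx":-149,"ty":-457,"tz":0,"spin":-2,"fingers":80},
    {"tx":-149,"ty":-457,"tz":0,"spin":-2,"fingers":80},
    {"tx":-149,"ty":-457,"tz":0,"spin":-2,"fingers":80},
    {"tx":-149,"ty":-457,"tz":0,"spin":-2,"fingers":80},
    {"tx":-149,"ty":-457,"tz":0,"spin":-2,"fingers":80},
    {"tx":-149,"ty":-457,"tz":0,"spin":-2,"fingers":80},
    {"tx":-149,"ty":-457,"tz":0,"spin":-2,"fingers":80},
    {"tx":-149,"ty":-457,"tz":0,"spin":-2,"fingers":80},
    {"tx":-149,"ty":-457,"tz":0,"spin":-2,"fingers":80},
    {"tx":-149,"ty":-457,"tz":0,"spin":-2,"fingers":80},
    {"tx":-149,"ty":-457,"tz":0,"spin":-2,"fingers":80},
    {"tx":-149,"ty":-457,"tz":0,"spin":-2,"fingers":80},
    {"tx":-149,"ty":-457,"tz":40,"spin":-2,"fingers":80},
    {"tx":-149,"ty":-457,"tz":40,"spin":-2,"fingers":80}
  ]
}}

```text
time_s: 9.0
eef_pos: [0.5738, 0.39, 0.1298]
eef_rot: [3.137, 0.009, -0.01]
force: [-0.3, -1.6, -2.1]
gripper_width: 0.08
```

Run:
```python
from h import *
print(see("wrist",["cup1"]))
go((.578,.391,.036,90))
```

```text
{'cup1': [([0.5807, 0.3899, -0.0007], 0.91), ([0.6757, 0.372, -0.0001], 0.67), ([0.4625, 0.41, 0.0046], 0.6), ([0.3518, 0.4114, -0.0002], 0.49), ([0.5447, 0.1726, -0.0024], 0.26)]}
t 9.1 tcp [0.5758 0.3905 0.1351] jaw -89.7 q7 -2.07 w 0.0799 F [0.5 0.8 0.9]
(0.578, 0.391, 0.036, 90) -> t [ 2.3 -0.6 99.1] spin 0.3
```

Request:
{"method": "jog_arm", "body": {
  "rows": [
    {"tx":3,"ty":0,"tz":40,"spin":0,"fingers":80},
    {"tx":3,"ty":0,"tz":75,"spin":0,"fingers":80},
    {"tx":3,"ty":0,"tz":99,"spin":0,"fingers":80},
    {"tx":3,"ty":0,"tz":99,"spin":0,"fingers":80},
    {"tx":3,"ty":0,"tz":99,"spin":0,"fingers":30},
    {"tx":3,"ty":0,"tz":99,"spin":0,"fingers":30},
    {"tx":3,"ty":0,"tz":99,"spin":0,"fingers":30},
    {"tx":3,"ty":0,"tz":99,"spin":0,"fingers":30},
    {"tx":3,"ty":0,"tz":99,"spin":0,"fingers":30},
    {"tx":3,"ty":0,"tz":99,"spin":0,"fingers":30},
    {"tx":3,"ty":0,"tz":99,"spin":0,"fingers":30},
    {"tx":3,"ty":0,"tz":65,"spin":0,"fingers":30},
    {"tx":3,"ty":0,"tz":25,"spin":0,"fingers":30},
    {"tx":3,"ty":0,"tz":-15,"spin":0,"fingers":30},
    {"tx":3,"ty":0,"tz":-15,"spin":0,"fingers":30}
  ]
}}

```text
time_s: 10.35
eef_pos: [0.5818, 0.3927, 0.1602]
eef_rot: [-3.135, -0.009, -0.016]
force: [1.3, 0.6, 0.7]
gripper_width: 0.0422
```

Run:
```python
from h import *
print(see("side",["cup1"]))
p=bay(0,80);go((*p,.15,88.2),(*p,.047,88.2))
```

```text
{'cup1': [([0.675, 0.3732, -0.0012], 0.84), ([0.7137, -0.0667, 0.008], 0.77), ([0.3604, 0.4091, -0.0011], 0.73), ([0.5837, 0.3918, 0.1255], 0.64), ([0.4654, 0.407, 0.0017], 0.62)]}
t 10.45 tcp [0.5798 0.3917 0.1535] jaw -89.7 q7 -2.07 w 0.0425 F [-0.6 -0.6 -1.8]
(np.float64(0.6517430810567858), np.float64(-0.01683731273306298), 0.15, 88.2) -> t [ 69.7 409.    2.7] spin 2.1
(np.float64(0.6517430810567858), np.float64(-0.01683731273306298), 0.047, 88.2) -> t [ 69.3 409.3 105.7] spin 2.1
```

Request:
{"method": "jog_arm", "body": {
  "rows": [
    {"tx":69,"ty":417,"tz":0,"spin":2,"fingers":30},
    {"tx":69,"ty":417,"tz":0,"spin":2,"fingers":30},
    {"tx":69,"ty":417,"tz":0,"spin":2,"fingers":30},
    {"tx":69,"ty":417,"tz":0,"spin":2,"fingers":30},
    {"tx":69,"ty":417,"tz":0,"spin":2,"fingers":30},
    {"tx":69,"ty":417,"tz":0,"spin":2,"fingers":30},
    {"tx":69,"ty":417,"tz":0,"spin":2,"fingers":30},
    {"tx":69,"ty":417,"tz":0,"spin":2,"fingers":30},
    {"tx":69,"ty":417,"tz":0,"spin":2,"fingers":30},
    {"tx":69,"ty":417,"tz":0,"spin":2,"fingers":30},
    {"tx":69,"ty":417,"tz":0,"spin":2,"fingers":30},
    {"tx":69,"ty":417,"tz":0,"spin":2,"fingers":30},
    {"tx":69,"ty":417,"tz":0,"spin":2,"fingers":30},
    {"tx":69,"ty":417,"tz":40,"spin":2,"fingers":30},
    {"tx":69,"ty":417,"tz":70,"spin":2,"fingers":30},
    {"tx":69,"ty":417,"tz":70,"spin":2,"fingers":30}
  ]
}}

```text
time_s: 11.78
eef_pos: [0.6475, -0.0233, 0.0752]
eef_rot: [-3.14, 0.043, 0.012]
force: [-1.9, 0.3, -0.9]
gripper_width: 0.0425
```

Run:
```python
from h import *
print(see("side",["cup1"]))
p=bay(0,72);go((*p,.0465,88.2))
```

```text
{'cup1': [([0.7116, -0.0662, 0.0078], 0.96), ([0.4629, 0.4064, 0.0068], 0.77), ([0.3597, 0.4047, -0.0014], 0.67), ([0.5619, -0.4127, 0.0667], 0.67), ([0.6724, 0.3706, 0.0029], 0.64), ([0.6462, -0.0242, 0.0376], 0.53)]}
t 11.88 tcp [ 0.6502 -0.0242  0.0807] jaw -91.6 q7 -1.49 w 0.0424 F [0.5 0.6 0.1]
(np.float64(0.6514987729511073), np.float64(-0.02483358145975667), 0.0465, 88.2) -> t [ 1.3  0.6 34.2] spin 0.2
```

Request:
{"method": "jog_arm", "body": {
  "rows": [
    {"tx":0,"ty":0,"tz":15,"spin":0,"fingers":30},
    {"tx":0,"ty":0,"tz":27,"spin":0,"fingers":30},
    {"tx":0,"ty":0,"tz":34,"spin":0,"fingers":30},
    {"tx":0,"ty":0,"tz":35,"spin":0,"fingers":30},
    {"tx":0,"ty":0,"tz":35,"spin":0,"fingers":60},
    {"tx":0,"ty":0,"tz":35,"spin":0,"fingers":60},
    {"tx":0,"ty":0,"tz":35,"spin":0,"fingers":60},
    {"tx":0,"ty":0,"tz":35,"spin":0,"fingers":60},
    {"tx":0,"ty":0,"tz":10,"spin":0,"fingers":60},
    {"tx":0,"ty":0,"tz":-30,"spin":0,"fingers":60},
    {"tx":0,"ty":0,"tz":-70,"spin":0,"fingers":60},
    {"tx":0,"ty":0,"tz":-95,"spin":0,"fingers":60},
    {"tx":0,"ty":0,"tz":-95,"spin":0,"fingers":60}
  ]
}}

```text
time_s: 12.97
eef_pos: [0.6522, -0.0256, 0.1811]
eef_rot: [3.141, -0.046, 0.012]
force: [-0.2, 0.0, 0.6]
gripper_width: 0.06
```

Run:
```python
from h import *
print(see("side",["cup1"]))
go((.4625,.4073,.15,90),(.4625,.4073,.036,90))
```

```text
{'cup1': [([0.3593, 0.4058, -0.0002], 0.68), ([0.4621, 0.4077, 0.0026], 0.62), ([0.7084, -0.0669, 0.01], 0.59), ([0.6508, -0.0229, 0.0111], 0.55), ([0.673, 0.3711, -0.0016], 0.51)]}
t 13.07 tcp [ 0.6505 -0.0253  0.1762] jaw -91.7 q7 -1.5 w 0.0601 F [-0.7  0.7 -0.6]
(0.4625, 0.4073, 0.15, 90) -> t [-200.7 -426.9   26. ] spin -1.7
(0.4625, 0.4073, 0.036, 90) -> t [-200.8 -426.9  140. ] spin -1.7
```

Request:
{"method": "jog_arm", "body": {
  "rows": [
    {"tx":-201,"ty":-427,"tz":0,"spin":-2,"fingers":80},
    {"tx":-201,"ty":-427,"tz":0,"spin":-2,"fingers":80},
    {"tx":-201,"ty":-427,"tz":0,"spin":-2,"fingers":80},
    {"tx":-201,"ty":-427,"tz":0,"spin":-2,"fingers":80},
    {"tx":-201,"ty":-427,"tz":0,"spin":-2,"fingers":80},
    {"tx":-201,"ty":-427,"tz":0,"spin":-2,"fingers":80},
    {"tx":-201,"ty":-427,"tz":0,"spin":-2,"fingers":80},
    {"tx":-201,"ty":-427,"tz":0,"spin":-2,"fingers":80},
    {"tx":-201,"ty":-427,"tz":0,"spin":-2,"fingers":80},
    {"tx":-201,"ty":-427,"tz":0,"spin":-2,"fingers":80},
    {"tx":-201,"ty":-427,"tz":0,"spin":-2,"fingers":80},
    {"tx":-201,"ty":-427,"tz":0,"spin":-2,"fingers":80},
    {"tx":-201,"ty":-427,"tz":0,"spin":-2,"fingers":80},
    {"tx":-201,"ty":-427,"tz":0,"spin":-2,"fingers":80},
    {"tx":-201,"ty":-427,"tz":30,"spin":-2,"fingers":80},
    {"tx":-201,"ty":-427,"tz":40,"spin":-2,"fingers":80}
  ]
}}

```text
time_s: 14.4
eef_pos: [0.4617, 0.4055, 0.1325]
eef_rot: [3.139, 0.006, -0.003]
force: [-0.1, -0.7, -1.3]
gripper_width: 0.08
```

Run:
```python
from h import *
print(see("wrist",["cup1"]))
go((.462,.4075,.036,90))
```

```text
{'cup1': [([0.3542, 0.4058, 0.0011], 0.84), ([0.463, 0.4099, 0.0039], 0.6), ([0.5454, 0.1712, 0.0003], 0.38)]}
t 14.5 tcp [0.4616 0.4058 0.1335] jaw -89.8 q7 -2.14 w 0.0795 F [-0.2 -0.2  0.2]
(0.462, 0.4075, 0.036, 90) -> t [ 0.6 -2.  97.5] spin 0.2
```

Request:
{"method": "jog_arm", "body": {
  "rows": [
    {"tx":0,"ty":-2,"tz":40,"spin":0,"fingers":80},
    {"tx":0,"ty":-2,"tz":75,"spin":0,"fingers":80},
    {"tx":0,"ty":-2,"tz":97,"spin":0,"fingers":80},
    {"tx":0,"ty":-2,"tz":97,"spin":0,"fingers":80},
    {"tx":0,"ty":-2,"tz":97,"spin":0,"fingers":30},
    {"tx":0,"ty":-2,"tz":97,"spin":0,"fingers":30},
    {"tx":0,"ty":-2,"tz":97,"spin":0,"fingers":30},
    {"tx":0,"ty":-2,"tz":97,"spin":0,"fingers":30},
    {"tx":0,"ty":-2,"tz":97,"spin":0,"fingers":30},
    {"tx":0,"ty":-2,"tz":97,"spin":0,"fingers":30},
    {"tx":0,"ty":-2,"tz":97,"spin":0,"fingers":30},
    {"tx":0,"ty":-2,"tz":65,"spin":0,"fingers":30},
    {"tx":0,"ty":-2,"tz":25,"spin":0,"fingers":30},
    {"tx":0,"ty":-2,"tz":-15,"spin":0,"fingers":30},
    {"tx":0,"ty":-2,"tz":-15,"spin":0,"fingers":30}
  ]
}}

```text
time_s: 15.75
eef_pos: [0.4644, 0.411, 0.1589]
eef_rot: [-3.134, -0.008, -0.013]
force: [0.5, 0.5, 0.6]
gripper_width: 0.0423
```

Run:
```python
from h import *
print(see("side",["cup1"]))
p=bay(-62,28);go((*p,.15,88.2),(*p,.0465,88.2))
```

```text
{'cup1': [([0.3589, 0.4078, -0.0006], 0.86), ([0.4664, 0.41, 0.1216], 0.72), ([0.7132, -0.0682, 0.0063], 0.68), ([0.6498, -0.0223, 0.0101], 0.66), ([0.6736, 0.3748, 0.0], 0.62)]}
t 15.85 tcp [0.4625 0.4099 0.1531] jaw -89.7 q7 -2.15 w 0.0424 F [ 0.2 -0.7 -0.5]
(np.float64(0.5881839957379988), np.float64(-0.06691967163756303), 0.15, 88.2) -> t [123.  477.5   2. ] spin 2.1
(np.float64(0.5881839957379988), np.float64(-0.06691967163756303), 0.0465, 88.2) -> t [122.7 477.8 105.5] spin 2.1
```

Request:
{"method": "jog_arm", "body": {
  "rows": [
    {"tx":123,"ty":478,"tz":0,"spin":2,"fingers":30},
    {"tx":123,"ty":478,"tz":0,"spin":2,"fingers":30},
    {"tx":123,"ty":478,"tz":0,"spin":2,"fingers":30},
    {"tx":123,"ty":478,"tz":0,"spin":2,"fingers":30},
    {"tx":123,"ty":478,"tz":0,"spin":2,"fingers":30},
    {"tx":123,"ty":478,"tz":0,"spin":2,"fingers":30},
    {"tx":123,"ty":478,"tz":0,"spin":2,"fingers":30},
    {"tx":123,"ty":478,"tz":0,"spin":2,"fingers":30},
    {"tx":123,"ty":478,"tz":0,"spin":2,"fingers":30},
    {"tx":123,"ty":478,"tz":0,"spin":2,"fingers":30},
    {"tx":123,"ty":478,"tz":0,"spin":2,"fingers":30},
    {"tx":123,"ty":478,"tz":0,"spin":2,"fingers":30},
    {"tx":123,"ty":478,"tz":0,"spin":2,"fingers":30},
    {"tx":123,"ty":478,"tz":0,"spin":2,"fingers":30},
    {"tx":123,"ty":478,"tz":0,"spin":2,"fingers":30},
    {"tx":123,"ty":478,"tz":40,"spin":2,"fingers":30},
    {"tx":123,"ty":478,"tz":70,"spin":2,"fingers":30},
    {"tx":123,"ty":478,"tz":70,"spin":2,"fingers":30}
  ]
}}

```text
time_s: 17.35
eef_pos: [0.5851, -0.066, 0.0758]
eef_rot: [-3.14, 0.043, 0.011]
force: [-1.6, -0.4, -0.6]
gripper_width: 0.0422
```

Run:
```python
from h import *
print(see("side",["cup1","bar"]))
p=bay(-62,28);go((*p,.0465,88.2))
```

```text
{'cup1': [([0.7144, -0.0653, 0.0085], 0.91), ([0.6519, -0.0236, 0.0131], 0.87), ([0.5843, -0.066, 0.0393], 0.63), ([0.3585, 0.4062, 0.003], 0.61)], 'bar': [([0.5421, 0.1703, 0.0001], 0.63)]}
t 17.5 tcp [ 0.5881 -0.0672  0.0818] jaw -91.6 q7 -1.43 w 0.042 F [ 0.3 -1.2  0.8]
(np.float64(0.5881839957379988), np.float64(-0.06691967163756303), 0.0465, 88.2) -> t [ 0.1 -0.3 35.3] spin 0.2
```

Request:
{"method": "jog_arm", "body": {
  "rows": [
    {"tx":0,"ty":0,"tz":15,"spin":0,"fingers":30},
    {"tx":0,"ty":0,"tz":27,"spin":0,"fingers":30},
    {"tx":0,"ty":0,"tz":35,"spin":0,"fingers":30},
    {"tx":0,"ty":0,"tz":36,"spin":0,"fingers":30},
    {"tx":0,"ty":0,"tz":36,"spin":0,"fingers":60},
    {"tx":0,"ty":0,"tz":36,"spin":0,"fingers":60},
    {"tx":0,"ty":0,"tz":36,"spin":0,"fingers":60},
    {"tx":0,"ty":0,"tz":36,"spin":0,"fingers":60},
    {"tx":0,"ty":0,"tz":10,"spin":0,"fingers":60},
    {"tx":0,"ty":0,"tz":-30,"spin":0,"fingers":60},
    {"tx":0,"ty":0,"tz":-70,"spin":0,"fingers":60},
    {"tx":0,"ty":0,"tz":-110,"spin":0,"fingers":60},
    {"tx":60,"ty":80,"tz":-140,"spin":0,"fingers":60},
    {"tx":60,"ty":80,"tz":-170,"spin":0,"fingers":60},
    {"tx":60,"ty":80,"tz":-170,"spin":0,"fingers":60},
    {"tx":60,"ty":80,"tz":-170,"spin":0,"fingers":60},
    {"tx":60,"ty":80,"tz":-170,"spin":0,"fingers":60}
  ]
}}

```text
time_s: 18.92
eef_pos: [0.6455, -0.1509, 0.2507]
eef_rot: [3.141, -0.049, 0.002]
force: [-0.3, 1.4, -1.8]
gripper_width: 0.0598
```

Run:
```python
from h import *
go()
im=read_camera("wrist");cv2.imwrite("pics/w2.png",im[:,:,::-1])
N=["saddle_front","saddle_back","gate_hinge","peg_foot","bay","stay_pivot","stay_knob","stay_hole2","cup1"]
for n,v in see("wrist",N,rd=False).items(): print(n,v)
for c in("side","scene"):print(c,see(c,["cup1","bar","peg_foot","saddle_front","saddle_back"]))
```

```text
t 18.92 tcp [ 0.6455 -0.1509  0.2507] jaw -91.8 q7 -1.35 w 0.0598 F [-0.3  1.4 -1.8]
saddle_front [([0.6076, -0.4145, 0.0753], 0.4)]
saddle_back [([0.7579, -0.1719, 0.0654], 0.79), ([0.4013, -0.0568, -0.0021], 0.52)]
gate_hinge [([0.7551, -0.2553, 0.0736], 0.74)]
peg_foot []
bay [([0.6513, -0.0986, -0.001], 0.95)]
stay_pivot [([0.7196, -0.4204, 0.0688], 0.95)]
stay_knob [([0.4819, -0.4098, 0.0935], 0.55), ([0.6555, -0.0518, 0.0093], 0.28)]
stay_hole2 [([0.5584, -0.4109, 0.0671], 0.97), ([0.6036, -0.4144, 0.0713], 0.94), ([0.5187, -0.4103, 0.0736], 0.78)]
cup1 [([0.6479, -0.0232, 0.0056], 0.8), ([0.3576, 0.4069, -0.0003], 0.79), ([0.6773, 0.3699, -0.0023], 0.79), ([0.5882, -0.0644, 0.011], 0.65), ([0.713, -0.0699, 0.0122], 0.56)]
side {'cup1': [([0.5907, -0.0663, 0.0097], 0.97), ([0.7103, -0.0663, 0.0097], 0.92), ([0.6494, -0.0239, 0.0128], 0.9), ([0.3561, 0.4059, -0.0004], 0.63), ([0.6742, 0.3712, -0.0003], 0.57)], 'bar': [([0.5393, 0.1695, 0.0017], 0.89)], 'peg_foot': [([0.3995, -0.0598, 0.0016], 0.4)], 'saddle_front': [([0.5357, -0.1644, 0.0652], 0.96), ([0.5158, -0.4126, 0.0688], 0.55), ([0.7585, -0.1709, 0.0648], 0.26)], 'saddle_back': [([0.7613, -0.1688, 0.0631], 0.7)]}
scene {'cup1': [([0.7133, -0.0686, 0.0129], 0.94), ([0.6725, 0.3688, -0.0033], 0.84), ([0.3579, 0.4065, 0.0021], 0.77), ([0.5887, -0.066, 0.0138], 0.73), ([0.6485, -0.0247, 0.0113], 0.68), ([0.7189, -0.424, 0.0706], 0.23)], 'bar': [([0.5437, 0.1777, -0.0031], 0.72), ([0.7569, -0.2542, 0.0713], 0.4)], 'peg_foot': [], 'saddle_front': [([0.5385, -0.1624, 0.0605], 0.6)], 'saddle_back': [([0.7559, -0.1714, 0.0626], 0.76)]}
```

View pics/w2.png

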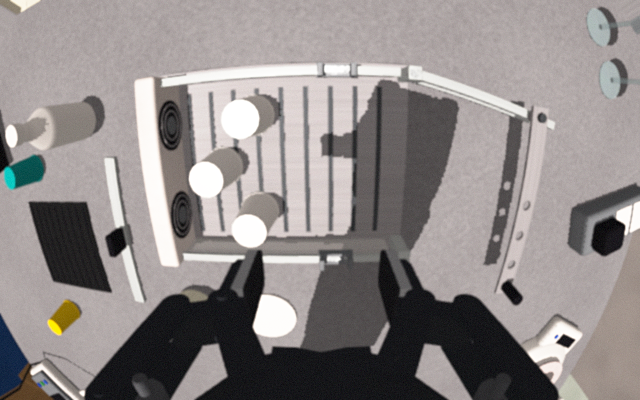

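The wrist view shows the three cups standing apart in the bay at px (241,118), (208,178), (250,228). The saddles are at about (338,70) and (337,258), the bar runs (111,157)-(138,300), and the stay holes are at (527,205), (519,235), (511,265). Now the bar's direction.

Run:
```python
from h import *
a,b=ray("scene",(340,186.4),.008),ray("scene",(374.4,239.5),.008)
print(a,b,np.hypot(*(b-a)[:2]),np.degrees(np.arctan2(*(b-a)[1::-1])),(a+b)/2)
a,b=ray("wrist",(138,300),.008),ray("wrist",(111,157),.008)
print(a,b,np.hypot(*(b-a)[:2]),np.degrees(np.arctan2(*(b-a)[1::-1])),(a+b)/2)
# segment bar in side image
im=read_camera("side");v=im.max(2).astype(int)
c=[proj("side",p) for p in [(.40,.2,0),(.69,.2,0),(.69,.13,0),(.40,.13,0)]];c=np.array(c).astype(int)
m=np.zeros(v.shape,np.uint8);cv2.fillPoly(m,[c],1)
s=((v>150)&(m>0)).astype(np.uint8);n,l,st,ce=cv2.connectedComponentsWithStats(s);print(st[1:].tolist())
ys,xs=np.nonzero(s);P=np.array([ray("side",(x,y),.008)[:2] for x,y in zip(xs,ys)])
r=cv2.minAreaRect((P*1000).astype(np.float32));print(r)
go((.542,.172,.25,90))
```

```text
[0.42547862 0.1788004  0.008     ] [0.67772316 0.16461917 0.008     ] 0.25264285958932625 -3.217790597004855 [0.55160089 0.17170979 0.008     ]
[0.41597387 0.1862101  0.008     ] [0.67275765 0.16362645 0.008     ] 0.2577749565904605 -5.026122777288143 [0.54436576 0.17491827 0.008     ]
[[313, 197, 33, 6, 116], [260, 202, 41, 17, 329], [311, 203, 44, 9, 183]]
((541.76806640625, 154.19369506835938), (66.23609161376953, 289.6419982910156), 89.11155700683594)
t 20.07 tcp [ 0.6452 -0.1497  0.2503] jaw -91.7 q7 -1.35 w 0.0601 F [-0.1 -0.1 -0.5]
(0.542, 0.172, 0.25, 90) -> t [-1.126e+02 -3.185e+02  3.000e-01] spin -1.7
```

Request:
{"method": "jog_arm", "body": {
  "rows": [
    {"tx":-105,"ty":-319,"tz":0,"spin":2,"fingers":60},
    {"tx":-105,"ty":-319,"tz":0,"spin":2,"fingers":60},
    {"tx":-105,"ty":-319,"tz":0,"spin":2,"fingers":60},
    {"tx":-105,"ty":-319,"tz":0,"spin":2,"fingers":60},
    {"tx":-105,"ty":-319,"tz":0,"spin":2,"fingers":60},
    {"tx":-105,"ty":-319,"tz":0,"spin":2,"fingers":60},
    {"tx":-105,"ty":-319,"tz":0,"spin":2,"fingers":60},
    {"tx":-105,"ty":-319,"tz":0,"spin":2,"fingers":60},
    {"tx":-105,"ty":-319,"tz":60,"spin":2,"fingers":60},
    {"tx":-105,"ty":-319,"tz":80,"spin":2,"fingers":60},
    {"tx":-105,"ty":-319,"tz":80,"spin":2,"fingers":60},
    {"tx":-105,"ty":-319,"tz":80,"spin":2,"fingers":60}
  ]
}}

```text
time_s: 21.07
eef_pos: [0.5494, 0.1719, 0.1703]
eef_rot: [3.139, -0.101, -0.003]
force: [1.0, 0.3, 0.9]
gripper_width: 0.0599
```

Run:
```python
from h import *
go((.543,.173,.013,86))
im=read_camera("wrist");cv2.imwrite("pics/w3.png",im[:,:,::-1])
print(see("wrist",["bar"],rd=False))
```

```text
t 21.07 tcp [0.5494 0.1719 0.1703] jaw -93.7 q7 -1.86 w 0.0599 F [1.  0.3 0.9]
(0.543, 0.173, 0.013, 86) -> t [ -6.1  -0.9 157.3] spin 0.3
{'bar': [([0.5445, 0.172, 0.0003], 0.89)]}
```

View pics/w3.png

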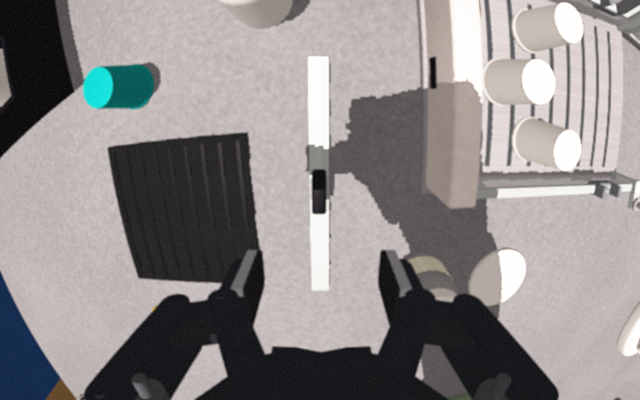

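Run:
```python
from h import *
im=cv2.imread("pics/w3.png").min(2)
for y in (70,120,250,280):
    xs=np.nonzero(im[y,295:345]>215)[0]+295;print(y,xs.min(),xs.max(),ray("wrist",((xs.min()+xs.max())/2,y),.008).round(4))
print(ray("wrist",(318,56),.008),ray("wrist",(320,290.5),.008))
print("grip top",ray("wrist",(319.5,169),.046),ray("wrist",(319.5,197),.046))
```

```text
70 308 328 [0.6615 0.1686 0.008 ]
120 308 328 [0.6119 0.1719 0.008 ]
250 311 328 [0.4698 0.1799 0.008 ]
280 312 328 [0.4294 0.182  0.008 ]
[0.67560426 0.16767934 0.008     ] [0.4140532  0.18303146 0.008     ]
grip top [0.57082713 0.17290076 0.046     ] [0.54458751 0.17464822 0.046     ]
```

Request:
{"method": "jog_arm", "body": {
  "force": 60,
  "rows": [
    {"tx":-5,"ty":-2,"tz":40,"spin":0,"fingers":50},
    {"tx":-5,"ty":-2,"tz":80,"spin":0,"fingers":50},
    {"tx":-5,"ty":-2,"tz":115,"spin":0,"fingers":50},
    {"tx":-5,"ty":-2,"tz":140,"spin":0,"fingers":50},
    {"tx":-5,"ty":-2,"tz":156,"spin":0,"fingers":50},
    {"tx":-5,"ty":-2,"tz":156,"spin":0,"fingers":50},
    {"tx":-5,"ty":-2,"tz":156,"spin":0,"fingers":5},
    {"tx":-5,"ty":-2,"tz":156,"spin":0,"fingers":5},
    {"tx":-5,"ty":-2,"tz":156,"spin":0,"fingers":5},
    {"tx":-5,"ty":-2,"tz":156,"spin":0,"fingers":5},
    {"tx":-5,"ty":-2,"tz":156,"spin":0,"fingers":5},
    {"tx":-5,"ty":-2,"tz":156,"spin":0,"fingers":5},
    {"tx":-5,"ty":-2,"tz":156,"spin":0,"fingers":5}
  ]
}}

```text
time_s: 22.25
eef_pos: [0.5458, 0.1748, 0.0163]
eef_rot: [-3.139, 0.101, -0.004]
force: [-1.5, -1.0, 14.2]
gripper_width: 0.0132
```

Run:
```python
from h import *
go((.6477,-.1673,.18,88.2))
```

```text
t 22.25 tcp [0.5458 0.1748 0.0163] jaw -93.7 q7 -1.83 w 0.0132 F [-1.5 -1.  14.2]
(0.6477, -0.1673, 0.18, 88.2) -> t [ 124.2  334.7 -163.8] spin -1.9
```

Request:
{"method": "jog_arm", "body": {
  "rows": [
    {"tx":0,"ty":0,"tz":-35,"spin":0,"fingers":5},
    {"tx":0,"ty":0,"tz":-75,"spin":0,"fingers":5},
    {"tx":0,"ty":0,"tz":-115,"spin":0,"fingers":5},
    {"tx":0,"ty":0,"tz":-134,"spin":0,"fingers":5},
    {"tx":124,"ty":335,"tz":-134,"spin":-2,"fingers":5},
    {"tx":124,"ty":335,"tz":-134,"spin":-2,"fingers":5},
    {"tx":124,"ty":335,"tz":-134,"spin":-2,"fingers":5},
    {"tx":124,"ty":335,"tz":-134,"spin":-2,"fingers":5},
    {"tx":124,"ty":335,"tz":-134,"spin":-2,"fingers":5},
    {"tx":124,"ty":335,"tz":-134,"spin":-2,"fingers":5},
    {"tx":124,"ty":335,"tz":-134,"spin":-2,"fingers":5},
    {"tx":124,"ty":335,"tz":-134,"spin":-2,"fingers":5},
    {"tx":124,"ty":335,"tz":-134,"spin":-2,"fingers":5},
    {"tx":124,"ty":335,"tz":-134,"spin":-2,"fingers":5},
    {"tx":124,"ty":335,"tz":-134,"spin":-2,"fingers":5},
    {"tx":124,"ty":335,"tz":-134,"spin":-2,"fingers":5}
  ]
}}

```text
time_s: 23.58
eef_pos: [0.647, -0.1669, 0.149]
eef_rot: [-3.141, 0.045, -0.001]
force: [-0.2, 0.9, -1.9]
gripper_width: 0.0129
```

Run:
```python
from h import *
go((.6477,-.1673,.18,88.2))
im=read_camera("wrist")[:,:,::-1];cv2.imwrite("pics/w4.png",cv2.resize(im[20:330,190:450],None,fx=2.2,fy=1.9,interpolation=cv2.INTER_CUBIC))
print(see("wrist",["bar","saddle_front","saddle_back"],rd=False),see("side",["bar","saddle_front","saddle_back","cup1"]))
cv2.imwrite("pics/w4full.png",im)
```

```text
t 23.58 tcp [ 0.647  -0.1669  0.149 ] jaw -91.7 q7 -1.35 w 0.0129 F [-0.2  0.9 -1.9]
(0.6477, -0.1673, 0.18, 88.2) -> t [  0.7   0.4 -31. ] spin 0.1
{'bar': [([0.6444, -0.1744, 0.1356], 0.89)], 'saddle_front': [([0.72, -0.4185, 0.0692], 0.55)], 'saddle_back': [([0.6521, -0.0543, 0.0097], 0.19)]} {'bar': [([0.4791, -0.4049, 0.0929], 0.65), ([0.6411, -0.1706, 0.1337], 0.62)], 'saddle_front': [([0.5378, -0.1647, 0.0626], 0.62)], 'saddle_back': [([0.7603, -0.1692, 0.0637], 0.63)], 'cup1': [([0.6511, -0.0218, 0.0099], 0.87), ([0.5876, -0.0666, 0.0088], 0.75), ([0.7106, -0.0688, 0.0095], 0.67), ([0.6731, 0.3732, -0.0013], 0.66), ([0.3598, 0.4068, 0.0022], 0.61), ([0.6078, -0.4124, 0.0705], 0.22)]}
```

View pics/w4.png

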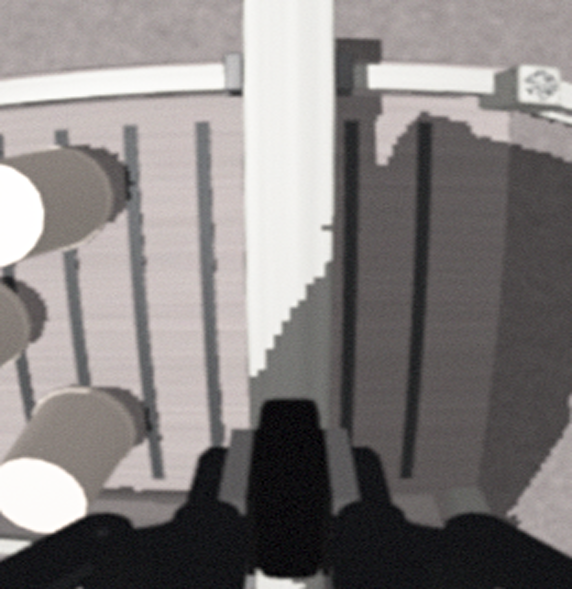

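Run:
```python
from h import *
u=lambda x,y:(x/2.2+190,y/1.9+20)
for z in (.062,.070,.078):
    a,b=ray("wrist",u(226,72),z),ray("wrist",u(367,72),z);print(z,a.round(4),b.round(4),((a+b)/2).round(4),np.linalg.norm(a-b))
c,d=ray("wrist",u(245,72),.141),ray("wrist",u(333,72),.141);print("bar",c,d,(c+d)/2,np.linalg.norm(c-d))
c,d=ray("wrist",u(250,350),.141),ray("wrist",u(333,350),.141);print("bar",c,d,(c+d)/2)
# scene fine: project saddle centres and print for sanity
for c in("scene","side"):
    for n in((-110,-70),(110,-70)): print(c,n,proj(c,(*bay(*n),.062)).round(1))
im=read_camera("scene");
A=im[215:260,190:235];B=im[270:305,240:285]
cv2.imwrite("pics/s5.png",np.hstack([cv2.resize(im[205:265,180:250],(420,360),interpolation=2),cv2.resize(im[250:310,225:290],(390,360),interpolation=2)])[:,:800,::-1])
```

```text
0.062 [ 0.7604 -0.1495  0.062 ] [ 0.7592 -0.1958  0.062 ] [ 0.7598 -0.1726  0.062 ] 0.04635703253522192
0.07 [ 0.7593 -0.1502  0.07  ] [ 0.7582 -0.1949  0.07  ] [ 0.7588 -0.1725  0.07  ] 0.044739227384691924
0.078 [ 0.7583 -0.1508  0.078 ] [ 0.7572 -0.194   0.078 ] [ 0.7577 -0.1724  0.078 ] 0.04312142223416195
bar [ 0.74965833 -0.16035046  0.141     ] [ 0.7491147  -0.17926212  0.141     ] [ 0.74938652 -0.16980629  0.141     ] 0.018919471336344387
bar [ 0.67636703 -0.1585548   0.141     ] [ 0.67580542 -0.17800816  0.141     ] [ 0.67608622 -0.16828148  0.141     ]
scene (-110, -70) [238.2 224.9]
scene (110, -70) [258.4 286.9]
side (-110, -70) [331.3 271.2]
side (110, -70) [417.8 259.1]
```

View pics/s5.png

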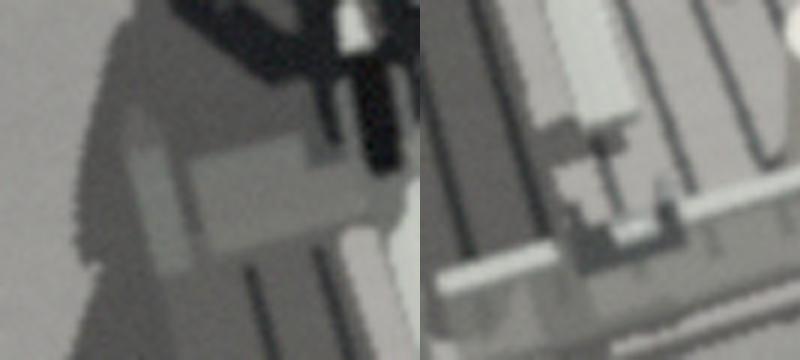

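Request:
{"method": "jog_arm", "body": {
  "rows": [
    {"tx":0,"ty":1,"tz":20,"spin":0.6,"fingers":5},
    {"tx":0,"ty":1,"tz":40,"spin":0.6,"fingers":5},
    {"tx":0,"ty":1,"tz":52,"spin":0.6,"fingers":5},
    {"tx":0,"ty":1,"tz":58,"spin":0.6,"fingers":5},
    {"tx":0,"ty":1,"tz":63,"spin":0.6,"fingers":5},
    {"tx":0,"ty":1,"tz":63,"spin":0.6,"fingers":5},
    {"tx":0,"ty":1,"tz":63,"spin":0.6,"fingers":5}
  ]
}}

```text
time_s: 24.67
eef_pos: [0.6472, -0.1687, 0.0859]
eef_rot: [3.141, -0.062, 0.001]
force: [0.3, -0.3, -1.6]
gripper_width: 0.0133
```

Run:
```python
from h import *
go()
im=read_camera("wrist");
a=cv2.resize(im[20:330,230:410],(400,600),interpolation=2)
im=read_camera("scene");b=cv2.resize(im[195:315,205:285],(400,600),interpolation=2)
cv2.imwrite("pics/s6.png",np.hstack([a,b])[:,:,::-1])
```

```text
t 24.67 tcp [ 0.6472 -0.1687  0.0859] jaw -92.3 q7 -1.35 w 0.0133 F [ 0.3 -0.3 -1.6]
```

View pics/s6.png

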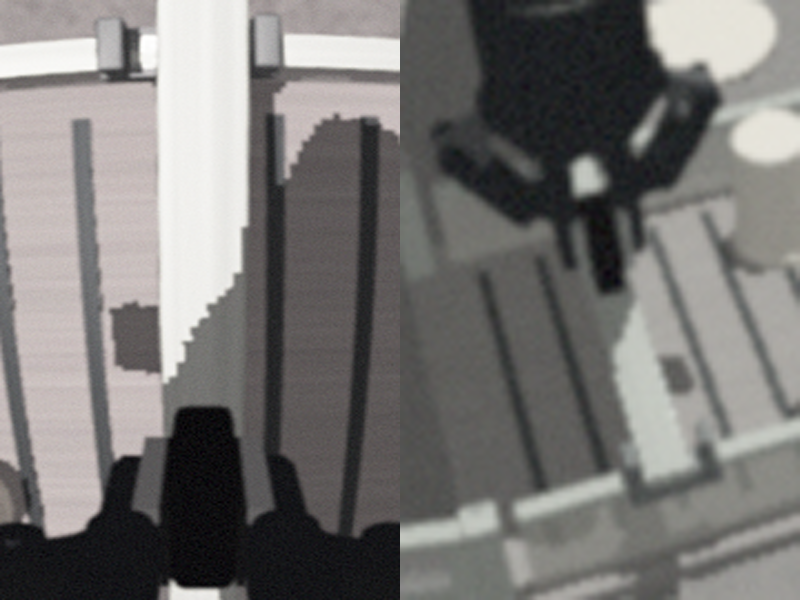

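The bar sits about 3 mm too far toward the gate at the back saddle: prongs at px 97–130 and 248–282, bar at 158–248. I'll correct this before lowering.

Request:
{"method": "jog_arm", "body": {
  "rows": [
    {"tx":0,"ty":-2,"tz":-6,"spin":-0.6,"fingers":5},
    {"tx":0,"ty":-2,"tz":-6,"spin":-0.6,"fingers":5},
    {"tx":0,"ty":-2,"tz":0,"spin":-0.6,"fingers":5},
    {"tx":0,"ty":-2,"tz":0,"spin":-0.6,"fingers":5},
    {"tx":0,"ty":-2,"tz":0,"spin":-0.6,"fingers":5}
  ]
}}

```text
time_s: 25.18
eef_pos: [0.6468, -0.1666, 0.0848]
eef_rot: [-3.141, 0.046, 0.001]
force: [-1.2, -0.8, -1.4]
gripper_width: 0.0128
```

Run:
```python
from h import *
go()
im=read_camera("wrist");
a=cv2.resize(im[20:120,260:380],(400,333),interpolation=2)
im=read_camera("side");b=cv2.resize(im[235:305,300:380],(400,333),interpolation=2)
cv2.imwrite("pics/s7.png",np.hstack([a,b])[:,:,::-1])
```

```text
t 25.18 tcp [ 0.6468 -0.1666  0.0848] jaw -91.7 q7 -1.35 w 0.0128 F [-1.2 -0.8 -1.4]
```

View pics/s7.png

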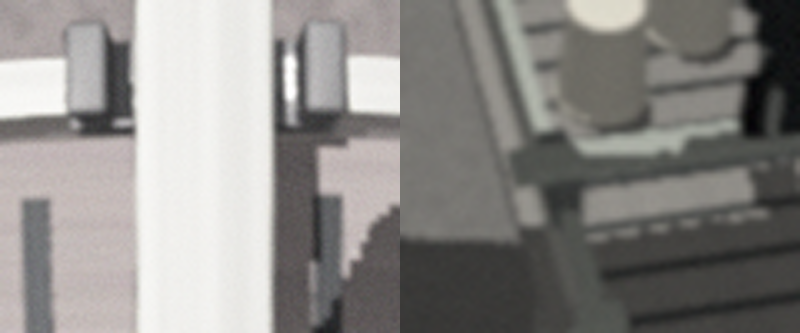

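Centred at the back now (bar 135–275 between prongs 65–345). Lowering and watching the force.

Request:
{"method": "jog_arm", "body": {
  "rows": [
    {"tx":0,"ty":0,"tz":3,"spin":0,"fingers":5},
    {"tx":0,"ty":0,"tz":5,"spin":0,"fingers":5},
    {"tx":0,"ty":0,"tz":7,"spin":0,"fingers":5},
    {"tx":0,"ty":0,"tz":7,"spin":0,"fingers":5},
    {"tx":0,"ty":0,"tz":7,"spin":0,"fingers":5}
  ]
}}

```text
time_s: 25.7
eef_pos: [0.647, -0.1667, 0.0783]
eef_rot: [-3.141, 0.046, -0.0]
force: [-1.5, 0.3, 1.6]
gripper_width: 0.0133
```

Run:
```python
from h import *
go();print(status.state()["moment"])
im=read_camera("side");print(see("side",["bar"],rd=False))
go()
b=cv2.resize(im[225:305,300:440],(770,440),interpolation=2)
cv2.imwrite("pics/s8.png",b[:,:,::-1])
```

```text
t 25.7 tcp [ 0.647  -0.1667  0.0783] jaw -91.7 q7 -1.35 w 0.0133 F [-1.5  0.3  1.6]
[0.04390212 0.13113931 0.05822076]
{'bar': [([0.6431, -0.1733, 0.0614], 0.91)]}
t 25.8 tcp [ 0.647  -0.1667  0.0783] jaw -91.7 q7 -1.35 w 0.0133 F [-1.4  1.4  3.1]
```

View pics/s8.png

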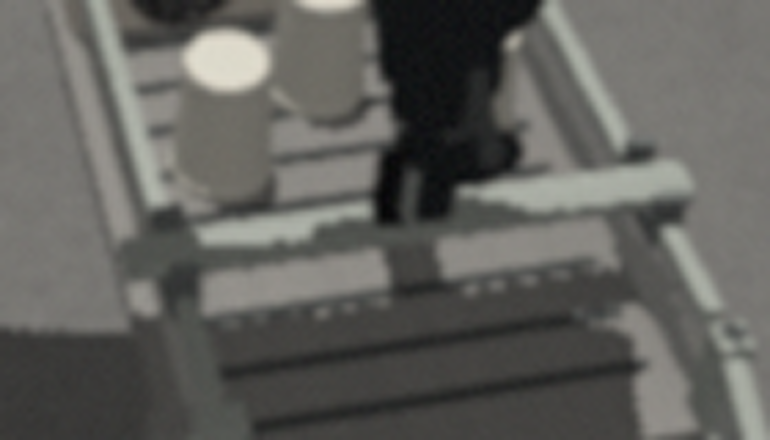

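Bar is in both saddles with only a slight reaction force. Releasing and rising to check it, and to view peg and knob.

Request:
{"method": "jog_arm", "body": {
  "force": 30,
  "rows": [
    {"tx":0,"ty":0,"tz":0,"spin":0,"fingers":32},
    {"tx":0,"ty":0,"tz":0,"spin":0,"fingers":32},
    {"tx":0,"ty":0,"tz":0,"spin":0,"fingers":32},
    {"tx":0,"ty":0,"tz":0,"spin":0,"fingers":32},
    {"tx":0,"ty":0,"tz":-20,"spin":0,"fingers":32},
    {"tx":0,"ty":0,"tz":-55,"spin":0,"fingers":32},
    {"tx":0,"ty":0,"tz":-95,"spin":0,"fingers":32},
    {"tx":-150,"ty":100,"tz":-120,"spin":0,"fingers":32},
    {"tx":-150,"ty":100,"tz":-120,"spin":0,"fingers":32},
    {"tx":-150,"ty":100,"tz":-120,"spin":0,"fingers":32},
    {"tx":-150,"ty":100,"tz":-120,"spin":0,"fingers":32},
    {"tx":-150,"ty":100,"tz":-120,"spin":0,"fingers":32},
    {"tx":-150,"ty":100,"tz":-120,"spin":0,"fingers":32},
    {"tx":-150,"ty":100,"tz":-120,"spin":0,"fingers":32}
  ]
}}

```text
time_s: 26.97
eef_pos: [0.494, -0.2627, 0.1987]
eef_rot: [3.141, -0.048, 0.001]
force: [-0.2, 0.7, 0.8]
gripper_width: 0.0321
```

Run:
```python
from h import *
go((.481,-.409,.2,87.5))
im=read_camera("wrist");cv2.imwrite("pics/w9.png",im[:,:,::-1])
for n,v in see("wrist",["bar","peg_foot","gate_hinge","stay_pivot","stay_knob","stay_hole2","saddle_front","saddle_back","cup1"],rd=False).items():print(n,v)
print(see("side",["bar","stay_knob","cup1"]),see("scene",["bar","stay_knob","peg_foot"]))
print(proj("wrist",(*bay(-132,-155),.07)))
```

```text
t 26.97 tcp [ 0.494  -0.2627  0.1987] jaw -91.7 q7 -1.14 w 0.0321 F [-0.2  0.7  0.8]
(0.481, -0.409, 0.2, 87.5) -> t [ -8.5 146.6  -1.3] spin 0.8
bar [([0.6433, -0.1681, 0.0618], 0.9), ([0.5607, -0.4134, 0.0672], 0.49)]
peg_foot [([0.5171, -0.2528, 0.0718], 0.39)]
gate_hinge [([0.6046, -0.4116, 0.0724], 0.74), ([0.5186, -0.4083, 0.075], 0.16)]
stay_pivot [([0.4844, -0.4086, 0.093], 0.48)]
stay_knob [([0.4825, -0.4079, 0.0907], 0.78)]
stay_hole2 [([0.5181, -0.4076, 0.0744], 0.97), ([0.5602, -0.4126, 0.0702], 0.77), ([0.6079, -0.412, 0.0733], 0.58), ([0.6488, -0.096, -0.0021], 0.54)]
saddle_front [([0.5366, -0.1613, 0.0624], 0.81)]
saddle_back []
cup1 [([0.6505, -0.022, 0.0088], 0.83), ([0.5868, -0.0669, 0.0119], 0.71), ([0.7113, -0.0737, 0.0111], 0.63), ([0.3537, 0.4076, 0.0007], 0.57)]
{'bar': [([0.6439, -0.1677, 0.0621], 0.91)], 'stay_knob': [([0.4782, -0.4065, 0.0939], 0.86)], 'cup1': [([0.7104, -0.0646, 0.0087], 0.84), ([0.6503, -0.024, 0.0105], 0.84), ([0.5886, -0.0687, 0.0144], 0.73), ([0.3589, 0.4075, -0.0021], 0.73), ([0.653, -0.0931, 0.0012], 0.31)]} {'bar': [([0.5379, -0.165, 0.0595], 0.7), ([0.6462, -0.1655, 0.0581], 0.69)], 'stay_knob': [([0.4805, -0.4096, 0.0972], 0.66), ([0.5171, -0.4092, 0.0673], 0.26)], 'peg_foot': [([0.3993, -0.0548, -0.0034], 0.41)]}
[305.20145084 170.47828892]
```

View pics/w9.png

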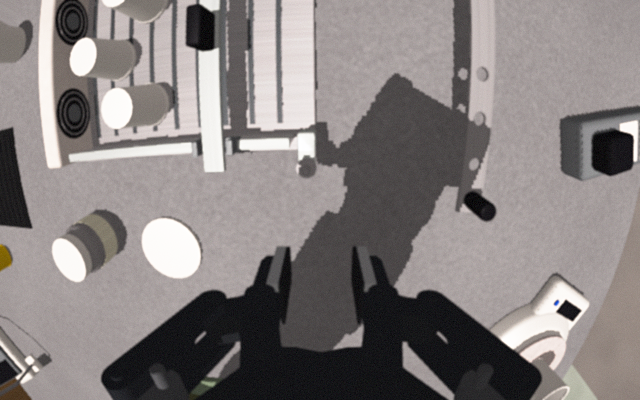

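Bar rests across both saddles, its front end at px (212,165), grip at (200,27). The peg shows at about px (306,170) and the knob at (480,206). Crop on the peg.

Run:
```python
from h import *
im=cv2.imread("pics/w9.png");a=cv2.resize(im[140:190,280:330],(500,500),interpolation=2)
cv2.imwrite("pics/c9.png",cv2.convertScaleAbs(a,alpha=1.6))
for z in(.07,.078,.086):print(z,proj("wrist",(*bay(-132,-155),z)))
```

```text
0.07 [305.20145084 170.47828892]
0.078 [304.74747135 172.60352163]
0.086 [304.26752854 174.85395378]
```

View pics/c9.png

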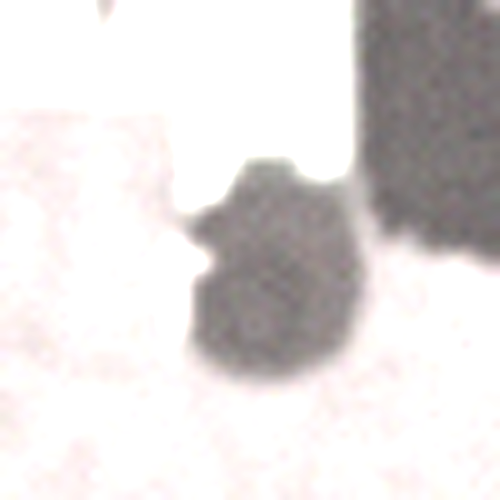

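Run:
```python
from h import *
print("pred",bay(-132,-155))
print("boss",ray("wrist",(307.6,169.4),.07).round(4),"tip",ray("wrist",(306.2,170.8),.086).round(4), ray("wrist",(306.2,170.8),.078).round(4))
print("px/mm",proj("wrist",(.514,-.248,.07))-proj("wrist",(.513,-.248,.07)))
# knob: black blob in scene/side/wrist -> detection mean; triangulate stay line via holes
H=np.array([[.516,-.41],[.606,-.416],[.564,-.414],[.514,-.412],[.56,-.412],[.5584,-.4109],[.6036,-.4144],[.5187,-.4103],[.5181,-.4076],[.5602,-.4126],[.6079,-.412]])
print("stay dir",np.degrees(np.arctan(np.polyfit(H[:,0],H[:,1],1)[0])))
```

```text
pred [ 0.5126281  -0.24769662]
boss [ 0.5136 -0.2499  0.07  ] tip [ 0.5161 -0.2495  0.086 ] [ 0.5142 -0.249   0.078 ]
px/mm [-0.04701894 -1.08037658]
stay dir -2.668191279377296
```

Request:
{"method": "jog_arm", "body": {
  "rows": [
    {"tx":-9,"ty":146,"tz":0,"spin":1,"fingers":45},
    {"tx":-9,"ty":146,"tz":0,"spin":1,"fingers":45},
    {"tx":-9,"ty":146,"tz":0,"spin":1,"fingers":45},
    {"tx":-9,"ty":146,"tz":0,"spin":1,"fingers":45},
    {"tx":-9,"ty":146,"tz":30,"spin":1,"fingers":45},
    {"tx":-9,"ty":146,"tz":60,"spin":1,"fingers":45},
    {"tx":-9,"ty":146,"tz":60,"spin":1,"fingers":45}
  ]
}}

```text
time_s: 28.45
eef_pos: [0.479, -0.4067, 0.1335]
eef_rot: [-3.136, 0.074, 0.009]
force: [-0.9, 0.9, -2.0]
gripper_width: 0.0449
```

Run:
```python
from h import *
print(see("wrist",["stay_knob","stay_hole2"]))
print(see("side",["stay_knob"]))
go((.4804,-.4086,.081,87.3))
```

```text
{'stay_knob': [([0.485, -0.4106, 0.0949], 0.9)], 'stay_hole2': [([0.5175, -0.4072, 0.0732], 0.65), ([0.5587, -0.4158, 0.0697], 0.61), ([0.6055, -0.4129, 0.0722], 0.56)]}
{'stay_knob': [([0.4798, -0.4082, 0.0941], 0.95)]}
t 28.7 tcp [ 0.4816 -0.4082  0.1402] jaw -92.7 q7 -0.95 w 0.0452 F [0.7 0.6 0.1]
(0.4804, -0.4086, 0.081, 87.3) -> t [-1.3  0.3 59.2] spin 0.0
```

Request:
{"method": "jog_arm", "body": {
  "rows": [
    {"tx":0,"ty":0,"tz":30,"spin":0,"fingers":45},
    {"tx":0,"ty":0,"tz":50,"spin":0,"fingers":45},
    {"tx":0,"ty":0,"tz":56,"spin":0,"fingers":45},
    {"tx":0,"ty":0,"tz":56,"spin":0,"fingers":45},
    {"tx":0,"ty":0,"tz":56,"spin":0,"fingers":8},
    {"tx":0,"ty":0,"tz":56,"spin":0,"fingers":8},
    {"tx":0,"ty":0,"tz":56,"spin":0,"fingers":8},
    {"tx":0,"ty":0,"tz":56,"spin":0,"fingers":8},
    {"tx":0,"ty":0,"tz":56,"spin":0,"fingers":8},
    {"tx":0,"ty":0,"tz":56,"spin":0,"fingers":8}
  ]
}}

```text
time_s: 29.53
eef_pos: [0.481, -0.408, 0.0827]
eef_rot: [3.14, -0.074, 0.001]
force: [0.4, -1.1, 1.8]
gripper_width: 0.0167
```

```bash
cat >> h.py <<'E'
PEG=np.array([.513,-.2485]);HINGE=np.array([.7543,-.2550])
def path(gs,hole2_lift=.0,off=0):
    """gate angles -> knob waypoint, stay yaw (deg) with the stay pointing from the pivot to the peg blend"""
    out=[]
    for g,st in gs:
        c,s=np.cos(TH),np.sin(TH);d=np.array([-np.cos(g),-np.sin(g)]);d=np.array([c*d[0]-s*d[1],s*d[0]+c*d[1]])
        P=HINGE+.17*d; a=np.radians(st); out.append((P,P+.235*np.array([np.cos(a),np.sin(a)])))
    return out
E
python3 - <<'E'
from h import *
go()
s=status.state();k=np.array(s["eef_pos"][:2])
# present gate angle from knob: |knob-pivot|=.235
from scipy.optimize import brentq
f=lambda g,R=.235:np.linalg.norm(path([(g,0)])[0][0]-k)-R
g0=brentq(f,1.0,1.65);P=path([(g0,0)])[0][0];print("gate now",g0,"pivot",P,"stay dir",np.degrees(np.arctan2(*(k-P)[::-1])))
h=lambda g:np.linalg.norm(path([(g,0)])[0][0]-PEG)-.1564
g1=brentq(h,.4,1.2);P=path([(g1,0)])[0][0];d=PEG-P;a=np.degrees(np.arctan2(d[1],d[0]));print("gate end",g1,"pivot",P,"dir",a,"knob",P+.235*d/np.linalg.norm(d))
E
```

```text
t 29.53 tcp [ 0.481  -0.408   0.0827] jaw -92.7 q7 -0.95 w 0.0167 F [ 0.4 -1.1  1.8]
gate now 1.3721995819027328 pivot [ 0.71568618 -0.42055656] stay dir 176.94479662590865
gate end 0.7048401738441853 pivot [ 0.62150516 -0.3611392 ] dir 133.92904505662756 knob [ 0.45846991 -0.19189232]
```

Run:
```python
from h import *
s=status.state();p=np.array(s["eef_pos"]);M=R.from_rotvec(s["eef_rot"]).as_matrix()
r=.2243
for i in range(0,17):
    f=i/16;g=1.372+(.705-1.372)*f;a=177+(133.93-177)*f
    P=path([(g,0)])[0][0];k=P+r*np.array([np.cos(np.radians(a)),np.sin(np.radians(a))])
    t=1000*M.T@(np.array([*k,p[2]+.045])-p);print(i,t.round(),"spin",round(177-a),k.round(3))
```

```text
0 [ 11.   0. -45.] spin 0 [ 0.492 -0.409]
1 [  4. -12. -45.] spin 3 [ 0.486 -0.397]
2 [ -2. -24. -45.] spin 5 [ 0.48  -0.384]
3 [ -8. -36. -45.] spin 8 [ 0.475 -0.371]
4 [-12. -49. -45.] spin 11 [ 0.471 -0.358]
5 [-17. -62. -45.] spin 13 [ 0.467 -0.345]
6 [-21. -75. -45.] spin 16 [ 0.464 -0.332]
7 [-24. -88. -45.] spin 19 [ 0.461 -0.319]
8 [ -26. -101.  -45.] spin 22 [ 0.46  -0.306]
9 [ -28. -115.  -45.] spin 24 [ 0.458 -0.292]
10 [ -30. -128.  -45.] spin 27 [ 0.458 -0.279]
11 [ -30. -141.  -45.] spin 30 [ 0.457 -0.265]
12 [ -30. -155.  -45.] spin 32 [ 0.458 -0.252]
13 [ -30. -168.  -45.] spin 35 [ 0.459 -0.239]
14 [ -29. -181.  -45.] spin 38 [ 0.461 -0.226]
15 [ -27. -194.  -45.] spin 40 [ 0.463 -0.213]
16 [ -25. -207.  -45.] spin 43 [ 0.466 -0.2  ]
```

Request:
{"method": "jog_arm", "body": {
  "rows": [
    {"tx":2,"ty":0,"tz":-10,"spin":0,"fingers":8},
    {"tx":5,"ty":0,"tz":-22,"spin":0,"fingers":8},
    {"tx":8,"ty":0,"tz":-34,"spin":0,"fingers":8},
    {"tx":11,"ty":0,"tz":-45,"spin":0,"fingers":8},
    {"tx":11,"ty":0,"tz":-45,"spin":0,"fingers":8},
    {"tx":4,"ty":-12,"tz":-45,"spin":3,"fingers":8},
    {"tx":-2,"ty":-24,"tz":-45,"spin":5,"fingers":8},
    {"tx":-8,"ty":-36,"tz":-45,"spin":8,"fingers":8},
    {"tx":-12,"ty":-49,"tz":-45,"spin":11,"fingers":8},
    {"tx":-12,"ty":-49,"tz":-45,"spin":11,"fingers":8},
    {"tx":-12,"ty":-49,"tz":-45,"spin":11,"fingers":8}
  ]
}}

```text
time_s: 30.45
eef_pos: [0.4713, -0.3581, 0.1274]
eef_rot: [-3.119, 0.372, 0.0]
force: [-0.5, -0.3, -1.7]
gripper_width: 0.017
```

Run:
```python
from h import *
go();print(see("side",["stay_knob","stay_pivot","stay_hole2","bar"]))
print(see("scene",["stay_knob","stay_pivot","stay_hole2"]))
s=status.state();p=np.array(s["eef_pos"]);M=R.from_rotvec(s["eef_rot"]).as_matrix()
for i in range(4,17):
    f=i/16;g=1.372+(.705-1.372)*f;a=177+(133.93-177)*f
    P=path([(g,0)])[0][0];k=P+.2243*np.array([np.cos(np.radians(a)),np.sin(np.radians(a))])
    t=1000*M.T@(np.array([*k,p[2]])-p);print(i,P.round(3),t.round(),"spin",round(166-a))
```

```text
t 30.45 tcp [ 0.4713 -0.3581  0.1274] jaw -103.6 q7 -1.14 w 0.017 F [-0.5 -0.3 -1.7]
{'stay_knob': [([0.4681, -0.355, 0.1392], 0.85), ([0.6504, -0.0243, 0.0092], 0.57)], 'stay_pivot': [([0.6913, -0.4109, 0.0694], 0.95)], 'stay_hole2': [([0.5861, -0.3852, 0.0912], 0.89), ([0.4973, -0.3687, 0.1025], 0.73), ([0.5449, -0.3717, 0.0956], 0.61)], 'bar': []}
{'stay_knob': [([0.4659, -0.3578, 0.1391], 0.56), ([0.6451, -0.0223, 0.0068], 0.35), ([0.7125, -0.0688, 0.0121], 0.34)], 'stay_pivot': [([0.6932, -0.4157, 0.0699], 0.74), ([0.5417, -0.3809, 0.098], 0.41)], 'stay_hole2': [([0.5446, -0.3754, 0.097], 0.97), ([0.5015, -0.3673, 0.1001], 0.63), ([0.5796, -0.3832, 0.0914], 0.62)]}
4 [ 0.689 -0.412] [-0. -0.  0.] spin 0
5 [ 0.682 -0.409] [ -7. -12.   0.] spin 2
6 [ 0.676 -0.406] [-13. -24.   0.] spin 5
7 [ 0.67  -0.402] [-19. -36.   0.] spin 8
8 [ 0.664 -0.399] [-24. -49.   0.] spin 11
9 [ 0.658 -0.395] [-28. -61.   0.] spin 13
10 [ 0.652 -0.391] [-32. -74.   0.] spin 16
11 [ 0.646 -0.386] [-35. -87.   0.] spin 19
12 [ 0.641 -0.382] [ -38. -100.    0.] spin 21
13 [ 0.636 -0.377] [ -40. -114.    0.] spin 24
14 [ 0.631 -0.372] [ -42. -127.    0.] spin 27
15 [ 0.626 -0.367] [ -42. -140.    0.] spin 29
16 [ 0.622 -0.361] [ -43. -153.    0.] spin 32
```

Request:
{"method": "jog_arm", "body": {
  "rows": [
    {"tx":-7,"ty":-12,"tz":0,"spin":2,"fingers":8},
    {"tx":-13,"ty":-24,"tz":0,"spin":5,"fingers":8},
    {"tx":-19,"ty":-36,"tz":0,"spin":8,"fingers":8},
    {"tx":-24,"ty":-49,"tz":0,"spin":11,"fingers":8},
    {"tx":-28,"ty":-61,"tz":0,"spin":13,"fingers":8},
    {"tx":-32,"ty":-74,"tz":0,"spin":16,"fingers":8},
    {"tx":-35,"ty":-87,"tz":0,"spin":19,"fingers":8},
    {"tx":-38,"ty":-100,"tz":0,"spin":21,"fingers":8},
    {"tx":-40,"ty":-114,"tz":0,"spin":24,"fingers":8},
    {"tx":-42,"ty":-127,"tz":0,"spin":27,"fingers":8},
    {"tx":-42,"ty":-135,"tz":0,"spin":29,"fingers":8},
    {"tx":-42,"ty":-135,"tz":0,"spin":29,"fingers":8},
    {"tx":-42,"ty":-135,"tz":0,"spin":29,"fingers":8}
  ]
}}

```text
time_s: 31.98
eef_pos: [0.4624, -0.2174, 0.1273]
eef_rot: [2.927, -1.14, 0.0]
force: [1.4, 0.6, -0.8]
gripper_width: 0.0167
```

Run:
```python
from h import *
go((.4660,-.1996,.1277,43.9))
im=read_camera("wrist");cv2.imwrite("pics/w10.png",im[:,:,::-1])
for n,v in see("wrist",["stay_hole2","stay_knob","peg_foot","stay_pivot"],rd=False).items():print(n,v)
a=cv2.resize(im,(640,400))
im=read_camera("scene");print(see("scene",["stay_hole2","stay_knob","peg_foot","stay_pivot"],rd=False))
print(see("side",["stay_hole2","stay_knob","peg_foot","stay_pivot"]))
```

```text
t 31.98 tcp [ 0.4624 -0.2174  0.1273] jaw -132.6 q7 -1.63 w 0.0167 F [ 1.4  0.6 -0.8]
(0.466, -0.1996, 0.1277, 43.9) -> t [ -9.4 -15.5  -0.4] spin 3.5
stay_hole2 [([0.484, -0.2313, 0.1097], 0.8), ([0.5163, -0.2643, 0.0994], 0.68), ([0.5486, -0.2903, 0.0917], 0.59)]
stay_knob [([0.4625, -0.2118, 0.1364], 0.86)]
peg_foot []
stay_pivot [([0.651, -0.0212, 0.0082], 0.55)]
{'stay_hole2': [([0.4833, -0.2341, 0.1019], 0.88), ([0.5481, -0.2913, 0.0917], 0.7), ([0.5134, -0.2697, 0.0989], 0.64)], 'stay_knob': [([0.4568, -0.217, 0.1387], 0.75)], 'peg_foot': [([0.74, 0.2178, -0.0003], 0.48)], 'stay_pivot': [([0.6333, -0.3706, 0.0715], 0.7)]}
{'stay_hole2': [([0.5175, -0.2601, 0.0949], 0.82), ([0.4843, -0.2382, 0.1041], 0.73), ([0.5528, -0.2941, 0.0896], 0.68)], 'stay_knob': [([0.4572, -0.2144, 0.1371], 0.69)], 'peg_foot': [], 'stay_pivot': [([0.629, -0.3672, 0.0708], 0.74)]}
```

View pics/w10.png

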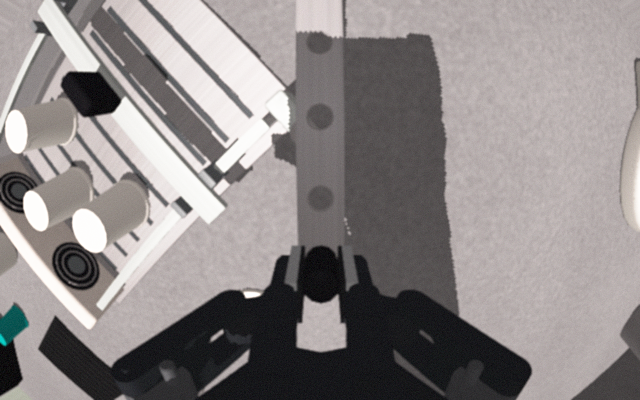

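Request:
{"method": "jog_arm", "body": {
  "rows": [
    {"tx":-5,"ty":-8,"tz":0,"spin":2,"fingers":8},
    {"tx":-9,"ty":-15,"tz":0,"spin":3.5,"fingers":8},
    {"tx":-9,"ty":-15,"tz":0,"spin":3.5,"fingers":8},
    {"tx":-9,"ty":-15,"tz":0,"spin":3.5,"fingers":8}
  ]
}}

```text
time_s: 33.07
eef_pos: [0.4658, -0.2001, 0.1273]
eef_rot: [2.891, -1.23, -0.0]
force: [0.1, 0.7, -0.7]
gripper_width: 0.0164
```

Run:
```python
from h import *
go((.4660,-.1996,.1277,43.9))
im=read_camera("wrist");cv2.imwrite("pics/w11.png",im[:,:,::-1])
c=cv2.convertScaleAbs(cv2.resize(im[85:160,270:370],(800,600),interpolation=2),alpha=1.5)
cv2.imwrite("pics/c11.png",c[:,:,::-1])
for z in(.07,.086):print(proj("wrist",(*PEG,z)),(proj("wrist",(*PEG,z))-[270,85])*8)
```

```text
t 33.07 tcp [ 0.4658 -0.2001  0.1273] jaw -136.1 q7 -1.69 w 0.0164 F [ 0.1  0.7 -0.7]
(0.466, -0.1996, 0.1277, 43.9) -> t [-0.3 -0.5 -0.4] spin 0.0
[320.83154911 120.78425776] [406.65239287 286.2740621 ]
[320.82486273 122.78130619] [406.59890183 302.25044955]
```

View pics/c11.png

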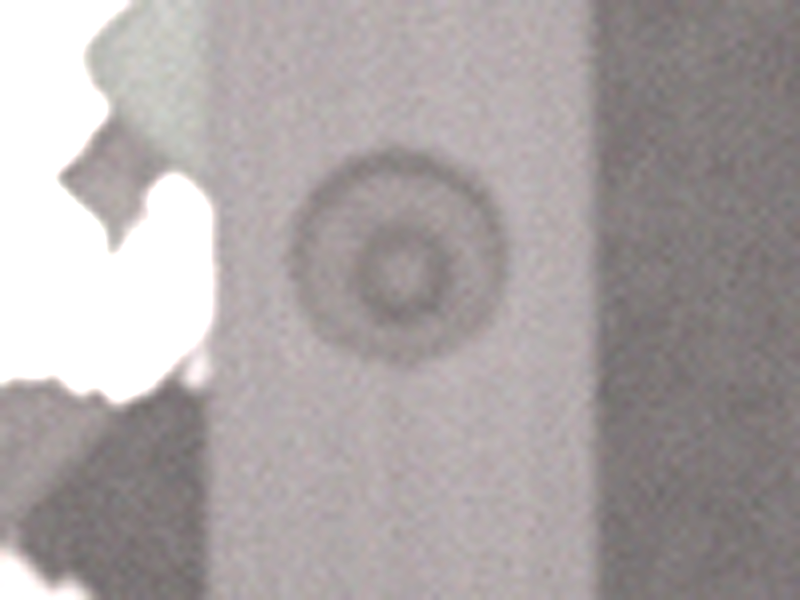

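Run:
```python
from h import *
M=R.from_rotvec(status.state()["eef_rot"]).as_matrix()
h=ray("wrist",(319.75,116.9),.1053); h2=ray("wrist",(319.75,116.9),.1003);t=ray("wrist",(320.6,118.75),.086)
print(h,h2,t)
for q in(h,h2): print("peg-hole in tool mm",(1000*M.T@(t-q)).round(1))
p=np.array(status.state()["eef_pos"]);print("tool->hole",(1000*M.T@(h2-p)).round(1),"tool->peg",(1000*M.T@(t-p)).round(1))
```

```text
[ 0.51667252 -0.2515092   0.1053    ] [ 0.51647071 -0.25127259  0.1003    ] [ 0.51476673 -0.25014613  0.086     ]
peg-hole in tool mm [-2.3  0.4 19.3]
peg-hole in tool mm [-2.   0.4 14.3]
tool->hole [71.7 -1.4 27. ] tool->peg [69.7 -0.9 41.3]
```

Through hole 2 the peg tip shows at crop (405,270), with the hole centre at (398,255). That is right for lowering along the arc.

Request:
{"method": "jog_arm", "body": {
  "rows": [
    {"tx":-2,"ty":0.5,"tz":8,"spin":0,"fingers":8},
    {"tx":-4,"ty":0.5,"tz":15,"spin":0,"fingers":8},
    {"tx":-5,"ty":0.5,"tz":20,"spin":0,"fingers":8},
    {"tx":-6.5,"ty":0.5,"tz":26,"spin":0,"fingers":8},
    {"tx":-7.5,"ty":0.5,"tz":30,"spin":0,"fingers":8},
    {"tx":-7.5,"ty":0.5,"tz":30,"spin":0,"fingers":8}
  ]
}}

```text
time_s: 33.62
eef_pos: [0.4599, -0.195, 0.0965]
eef_rot: [-2.89, 1.232, 0.002]
force: [-0.2, -0.1, 0.3]
gripper_width: 0.017
```

Run:
```python
from h import *
go();print(see("side",["stay_knob","stay_hole2"]))
```

```text
t 33.62 tcp [ 0.4599 -0.195   0.0965] jaw -136.2 q7 -1.68 w 0.017 F [-0.2 -0.1  0.3]
{'stay_knob': [([0.4581, -0.1898, 0.1061], 0.95)], 'stay_hole2': [([0.5153, -0.25, 0.0725], 0.96), ([0.548, -0.279, 0.0758], 0.82), ([0.4822, -0.2239, 0.0779], 0.56)]}
```

Request:
{"method": "jog_arm", "body": {
  "rows": [
    {"tx":-1,"ty":0,"tz":5,"spin":0,"fingers":8},
    {"tx":-2,"ty":0,"tz":10,"spin":0,"fingers":8},
    {"tx":-2,"ty":0,"tz":13,"spin":0,"fingers":8},
    {"tx":-2,"ty":0,"tz":13,"spin":0,"fingers":8},
    {"tx":-2,"ty":0,"tz":13,"spin":0,"fingers":8}
  ]
}}

```text
time_s: 34.18
eef_pos: [0.4588, -0.1936, 0.0841]
eef_rot: [-2.89, 1.232, 0.001]
force: [-0.2, 0.7, 1.4]
gripper_width: 0.0169
```

Run:
```python
from h import *
go();print(see("side",["stay_knob","stay_hole2"]))
im=read_camera("wrist")
c=cv2.convertScaleAbs(cv2.resize(im[85:160,270:370],(800,600),interpolation=2),alpha=1.5)
cv2.imwrite("pics/c12.png",c[:,:,::-1])
```

```text
t 34.18 tcp [ 0.4588 -0.1936  0.0841] jaw -136.2 q7 -1.67 w 0.0169 F [-0.2  0.7  1.4]
{'stay_knob': [([0.4598, -0.1926, 0.0936], 0.76)], 'stay_hole2': [([0.5476, -0.2773, 0.0698], 0.68), ([0.5171, -0.2468, 0.0679], 0.55)]}
```

Level with the peg and almost no force. Releasing and withdrawing.

Request:
{"method": "jog_arm", "body": {
  "rows": [
    {"tx":0,"ty":0,"tz":0,"spin":0,"fingers":36},
    {"tx":0,"ty":0,"tz":0,"spin":0,"fingers":36},
    {"tx":0,"ty":0,"tz":0,"spin":0,"fingers":36},
    {"tx":0,"ty":0,"tz":0,"spin":0,"fingers":36},
    {"tx":0,"ty":0,"tz":-15,"spin":0,"fingers":36},
    {"tx":0,"ty":0,"tz":-50,"spin":0,"fingers":36},
    {"tx":0,"ty":0,"tz":-90,"spin":0,"fingers":36},
    {"tx":0,"ty":0,"tz":-130,"spin":0,"fingers":36},
    {"tx":0,"ty":0,"tz":-130,"spin":0,"fingers":36},
    {"tx":0,"ty":0,"tz":-130,"spin":0,"fingers":36}
  ]
}}

```text
time_s: 35.22
eef_pos: [0.4595, -0.1938, 0.2159]
eef_rot: [-2.89, 1.231, -0.005]
force: [-0.5, 0.1, -0.7]
gripper_width: 0.0358
```

Run:
```python
from h import *
go()
im=read_camera("wrist")
a=cv2.resize(im,(640,400))[:, :560]
u=proj("wrist",(.5147,-.25,.08)).astype(int);print(u)
b=cv2.convertScaleAbs(cv2.resize(im[u[1]-25:u[1]+25,u[0]-15:u[0]+15],(240,400),interpolation=2),alpha=1.4)
cv2.imwrite("pics/f.png",np.hstack([a,b])[:,:,::-1])
for c in("side","scene"):
    for n,v in see(c,["cup1","bar","stay_knob","stay_pivot","stay_hole2","wash_bottle","sample_tin","tub_lid"]).items():print(c,n,v)
```

```text
t 35.22 tcp [ 0.4595 -0.1938  0.2159] jaw -136.2 q7 -1.75 w 0.0358 F [-0.5  0.1 -0.7]
[320 101]
side cup1 [([0.5907, -0.0684, 0.0115], 0.74), ([0.7109, -0.0675, 0.0072], 0.73), ([0.6718, 0.3735, -0.0014], 0.73), ([0.358, 0.4044, 0.0003], 0.69), ([0.6516, -0.0208, 0.0101], 0.57)]
side bar [([0.6427, -0.1704, 0.0629], 0.81)]
side stay_knob [([0.4551, -0.1927, 0.0932], 0.97), ([0.5173, 0.3379, -0.0008], 0.61)]
side stay_pivot [([0.6229, -0.3624, 0.0727], 0.79), ([0.7381, 0.221, 0.0014], 0.4)]
side stay_hole2 [([0.5158, -0.2457, 0.0663], 0.83), ([0.4842, -0.2194, 0.07], 0.76), ([0.5476, -0.2811, 0.0704], 0.65), ([0.5885, -0.0655, 0.014], 0.54), ([0.4105, 0.0634, -0.0007], 0.46), ([0.4576, -0.1923, 0.0939], 0.32)]
side wash_bottle [([0.7363, 0.2183, 0.0013], 0.85), ([0.5479, -0.2808, 0.0698], 0.59)]
side sample_tin [([0.4158, 0.0624, 0.0048], 0.77), ([0.6238, -0.3572, 0.0713], 0.38), ([0.5399, -0.1643, 0.0642], 0.3)]
side tub_lid [([0.3988, -0.0595, 0.003], 0.57)]
scene cup1 [([0.6729, 0.3713, -0.0027], 0.85), ([0.5853, -0.0676, 0.0119], 0.76), ([0.7117, -0.0708, 0.0113], 0.73), ([0.358, 0.4092, 0.0], 0.69), ([0.6483, -0.0277, 0.0072], 0.68)]
scene bar [([0.6448, -0.1663, 0.0568], 0.83)]
scene stay_knob [([0.4557, -0.1944, 0.0965], 0.94), ([0.6455, -0.0232, 0.0116], 0.7)]
scene stay_pivot [([0.6281, -0.3629, 0.0723], 0.79), ([0.5855, -0.0684, 0.012], 0.74)]
scene stay_hole2 [([0.5426, -0.28, 0.0703], 0.91), ([0.5183, -0.251, 0.0722], 0.79), ([0.4876, -0.2182, 0.0661], 0.72), ([0.7576, -0.1735, 0.061], 0.59)]
scene wash_bottle [([0.7402, 0.2154, -0.0015], 0.91), ([0.457, -0.1947, 0.097], 0.55)]
scene sample_tin [([0.4172, 0.0605, -0.0008], 0.95)]
scene tub_lid [([0.4009, -0.0573, -0.0003], 0.9), ([0.7556, -0.2568, 0.0715], 0.68), ([0.545, -0.2791, 0.0715], 0.43)]
```

View pics/f.png

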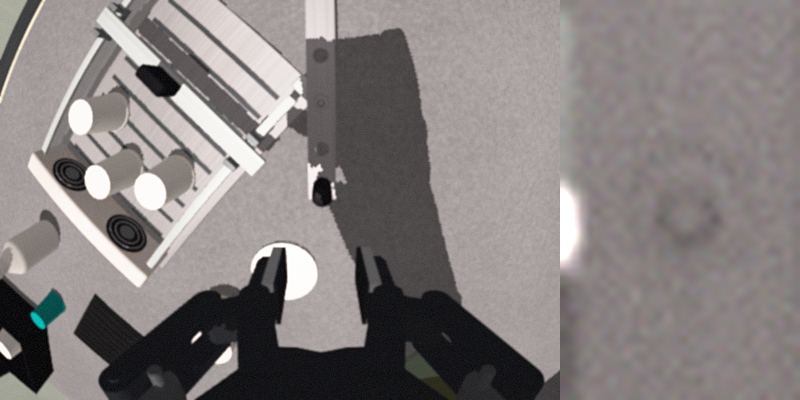

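The final view shows the three cups apart, the bar in both saddles, and the peg standing in the stay's middle hole at px (321,103). The knob reads about 0.095 m high, which is level. Handing in.

```bash
python3 -c "
from station import job;print(job.finish_job())"
```

```text
the job is handed in; nothing more can be done
None
```

The job is done and handed in at about 35.5 s on the robot's clock, well under the 210 s limit.

- **Cups:** only three white cups were on the mat. All three now stand mouth-down on the bay floor, with centres at about bay (62, 30), (0, 72) and (-62, 28) mm. They are at least 20 mm apart and clear of the bar.
- **Bar:** it lies level in both saddles, with its underside read at about 62 mm. At the back saddle it was first about 3 mm off, which I corrected before lowering it.
- **Gate and stay:** the gate stands ajar on the middle hole. The last wrist picture shows the peg through that hole. The knob reads about 95 mm high, as it should with the stay lying flat.
- **Bystanders:** the wash bottle, tin and lid read the same as at the start. I did not touch the yellow and turquoise cups.

**Checks that disagreed:**
- The first peg position from the bay fit was about 2 mm off; the view through the hole settled it.
- The network found the peg only unreliably, so I set its position from the images.
- One late scene reading put the bar's underside at 57 mm instead of 62; I took that as network noise.

I saw no knock to any cup or to the bar.

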